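# Tidy the balcony potting board after sowing

## Robot

A 6-joint arm with a two-finger parallel gripper is mounted at the origin on the work surface. World frame = base frame: x ahead of the robot, y to its left, z up, the work surface at z = 0. Lengths are in m, angles in rad, forces in N, time in s.
With the tool pointing down it reaches from about 0.275 to 0.825 m from the base axis. Payload 4.9 kg.
Tool frame: the origin (TCP) lies at the very end of the fingers, on their centre line; the grasp point (between the pads) lies 19 mm behind it; z points along the fingers, y is the direction in which the jaws open and shut (so a half turn about z gives the same grasp; the last joint's range is limited). The gripper opens to 85 mm and grips with 20 to 120 N. Pads are 22 mm wide; open, the fingers measure 114 mm over their backs; the gripper's body (76 mm by 85 mm) begins 54 mm behind the grasp point. The pads swing forward as they close: fully open they stand 13 mm farther back than shut.
Start: joints at [-1.407, 0.326, -0.193, 1.052, 0, 1.437], TCP at [0.161, -0.526, 0.231] pointing down, gripper open.
Joint ranges: [-2.65, 2.65], [-0.97, 1.79], [-1.3, 1.35], [-1.93, 2.1], [-1.47, 1.37], [-3.14, 3.14]. Speed limits (rad/s): [2.57, 2.57, 3.14, 3.14, 3.14, 3.14].

## Interface

Orientations are given as a rotation vector (axis times angle).
In Python, from workcell import state, camera, camera_model, hand_in gives the robot as it stands. The module is installed in compiled form; this text tells all that it offers.
- The arm moves only by the shell command python3 -m crank 'ROWS'. ROWS is JSON, a list that holds one entry, the list of rows, each a list of 5 numbers: the shift along the tool's x, y, z in mm, then the turn about the tool's z in degrees, then the opening, from 0 (shut) to 1 (fully open). In form: [[[dx, dy, dz, roll, jaw], ...]]. A call has 1 to 10 rows; each row is the pose to reach, as a shift and turn from the pose commanded when the call began, along the tool's axes at that moment; what a row does not reach only later rows make up. A row lasts 1/8 s, in which the tool goes at most 62.5 mm and 10.7 degrees, less where a joint would pass 70% of its speed; a pose out of reach is approached as far as the arm can. A call with a gripper value outside its range is refused whole. The fingers move at their own pace and stop on an object; the grip force is fixed at half the most. Time passes only in rows, so rows that repeat a pose let the fingers close. It gives the time, the measured TCP pose, the force and the opening at its end, in the units of the state.
- state(): the state, without advancing time (a new reading comes with each control period).
- camera(name): name is "side" or "top" or "wrist"; returns the picture (400x640x3 uint8, red, green, blue); there is no depth.
- camera_model(name): a dict with "vertical_fov" (degrees; the focal length in pixels is half the picture's height over the tangent of half this angle, whatever the lens; pixels are square), "cx", "cy" (the principal point, pixels), "R" (3x3) and "t" (3): a world point X has camera coordinates R X + t; the wrist camera has in their place "mount" (4x4, takes a point from camera to tool coordinates, whose origin is the TCP and whose axes are the flange's). Camera axes: x right, y down, z forward; pixel columns grow to the right and rows downward; lengths in m; the calibration is good to about 2 mm. The wrist camera is an equidistant fisheye: a pixel r from the principal point sees the ray r / f radians off the axis. A picture is of the moment at which its call begins: read the wrist's pose just before it. camera_model takes no time and is no camera call.
- hand_in(): hands the job in, once; it reports no verdict.
The state is a dict: "time": time; "joints": joint angles; "qvel": joint speeds; "tau": joint torques, N m; "tool_pos": TCP position; "tool_rot": TCP orientation; "force": force on the tool from outside, world axes, zero at the start; "wrist_torque": the same for the moment, N m; "width": finger opening in m.
Only numpy, scipy, OpenCV 4.12 (cv2) and the standard library are available. Lean on these libraries where they do the work, as an engineer would, in place of code of your own. Each camera call takes 0.05 s, during which the arm holds its last target. There are 200 camera calls.

## Task

Tidy up after sowing: stand every seed cell that is there squarely on the outline of its own colour on the sun turner, with its long side along the outline, and leave the turner's orange peg facing the orange pointer as it is now: the turner spins freely, so should it get turned, bring the peg back. Put both seed tins into the herb keeper, press its flip-top lid down until it snaps shut, and push the keeper home into the corner of the birch board so that it sits flush against both cleats. Do not knock the glass shot cup, the tea strainer or the green tie dispenser.

Things in the scene. Friction and masses are not known exactly. Their poses are not given: they have to be found in the camera images.
- red_mid (a point): Centre (23 mm above its underside) of the red seed cell, a loose block-shaped germination box: red tray 60 x 36 x 30 mm under a clear dome 56 x 32 mm, 46 mm tall in all, 60 to 130 g. x is its long side, y its short side, z up. May be absent.
- yellow_mid (a point): Centre (23 mm above its underside) of the yellow seed cell, a loose block-shaped germination box: yellow tray 60 x 36 x 30 mm under a clear dome 56 x 32 mm, 46 mm tall in all, 60 to 130 g. x is its long side, y its short side, z up. May be absent.
- blue_mid (a point): Centre (23 mm above its underside) of the blue seed cell, a loose block-shaped germination box: blue tray 60 x 36 x 30 mm under a clear dome 56 x 32 mm, 46 mm tall in all, 60 to 130 g. x is its long side, y its short side, z up. May be absent.
- white_mid (a point): Centre (23 mm above its underside) of the white seed cell, a loose block-shaped germination box: white tray 60 x 36 x 30 mm under a clear dome 56 x 32 mm, 46 mm tall in all, 60 to 130 g. x is its long side, y its short side, z up. May be absent.
- mark_red: The red outline painted flat on the turner's disc (66 x 42 mm) with a stripe along its middle; the red cell belongs on it. Origin at its centre, on the disc's top face; x is its long side and points radially outward, z up. Turns with the disc, 85 mm from its axis.
- mark_yellow: The yellow outline painted flat on the turner's disc (66 x 42 mm) with a stripe along its middle; the yellow cell belongs on it. Origin at its centre, on the disc's top face; x is its long side and points radially outward, z up. Turns with the disc, 85 mm from its axis.
- mark_blue: The blue outline painted flat on the turner's disc (66 x 42 mm) with a stripe along its middle; the blue cell belongs on it. Origin at its centre, on the disc's top face; x is its long side and points radially outward, z up. Turns with the disc, 85 mm from its axis.
- mark_white: The white outline painted flat on the turner's disc (66 x 42 mm) with a stripe along its middle; the white cell belongs on it. Origin at its centre, on the disc's top face; x is its long side and points radially outward, z up. Turns with the disc, 85 mm from its axis.
- turner: Fixed black foot of the sun turner, a lazy susan whose wooden disc (250 mm across, 12 mm thick) has its top face 30 mm above the table. Origin on the disc's axis at table height; x is the direction of the flat orange pointer that sticks out from under the disc (155 mm from the axis, 8 mm high), z up.
- turner_disc (a joint): Angle (rad, counter-clockwise from above) of the turner's disc on its foot; 0 with the orange peg exactly over the orange pointer. The disc spins freely without end, with hardly any friction (about 0.004 N m). Starts within 0.03 of 0 and should end there.
- peg (a point): Small orange peg on the disc near its rim, 112 mm from the axis, 16 mm across and standing 22 mm above the disc (this point is 14 mm above the disc): the handle for turning the disc by hand.
- tin1_mid (a point): Centre (half-way up) of a loose upright seed tin, an aluminium cylinder with a brass band near its cap, 28 mm across and 46 mm tall, about 40 g; z is its axis.
- tin2_mid (a point): Centre (half-way up) of a loose upright seed tin, an aluminium cylinder with a brass band near its cap, 28 mm across and 46 mm tall, about 40 g; z is its axis.
- keeper_mid (a point): Centre (27.5 mm above the underside) of the herb keeper's tub, a loose blue box 130 (x) by 105 (y) by 55 mm tall, walls and floor 5 mm, 0.5 kg with lid, standing on the birch board 20 to 45 mm off the corner, a little askew. Lid hinged on its +y rim, swinging up from the -y side. Its +x side belongs against the far cleat, its -y side against the side cleat.
- keeper_hinge (a point): Middle of the lid's hinge line, on the tub's +y rim, 57 mm above the tub's underside; x runs along the hinge, z up, y away from the tub.
- keeper_lid (a joint): Opening of the keeper's flip-top lid (rad): 0 shut, 1.57 upright, 1.95 stop. Light 8 mm plate, 134 mm along the hinge, 116 mm from hinge to free edge; shut, its top is 65 mm above the tub's underside. A stiff hinge (0.045 N m) keeps it where it is left. A snap catch at mid free edge stops it at about 0.1; pressing down there with some 5 to 8 N carries it past, and it then stays shut (below 0.02).
- corner (a point): Inner corner of the two cleats (15 mm tall, 20 wide) on the birch board, on the board's top face, 16 mm above the table. The far cleat's face is the plane x = 0 here, the side cleat's face y = 0; the keeper's place is on the -x, +y side, so its centre ends at x = -65, y = +52.5 mm in this frame. x points over the board to the railing, z up. The board (480 x 260 mm) is clamped fast.
- shot: Glass shot cup, bystander, 46 mm across the rim and 58 mm tall, standing among the cells; origin under its centre.
- strainer: Stainless tea strainer, bystander, bowl 70 mm across and 36 mm tall with a 100 mm handle along x, on the far part of the board; origin under the bowl.
- dispenser: Green plastic plant tie dispenser, bystander, 75 x 45 x 70 mm, on the far part of the board; origin under its centre.
Not all that is in view belongs to the job. Leave any brown or red look-alike of the part that bears tin1_mid alone. Leave any black look-alike of the part that bears blue_mid alone.

How it is judged:
On the way:
1. both seed tins lie in the herb keeper and its lid is snapped shut over them (x of tin1_mid in the frame of keeper_mid between -0.06 and 0.06 m and y of tin1_mid in the frame of keeper_mid between -0.048 and 0.048 m and z of tin1_mid in the frame of keeper_mid between -0.025 and 0.02 m and x of tin2_mid in the frame of keeper_mid between -0.06 and 0.06 m and y of tin2_mid in the frame of keeper_mid between -0.048 and 0.048 m and z of tin2_mid in the frame of keeper_mid between -0.025 and 0.02 m and value of joint keeper_lid below 0.03 rad), for 0.2 s.
At the end, for the whole second after the job is handed in: Each cell upright on its colour's outline (8 mm, 8 degrees, either way round); turner at rest, peg within 5 degrees of pointer; both tins in the keeper, lid snapped shut (0.03 rad); keeper within 3 mm of both cleats, square to 2 degrees; bystanders upright, within 40 mm of their places (all of step 1 and horizontal distance between red_mid and mark_red below 0.008 m and angle between the x axis of red_mid and the x axis of mark_red, either way round below 0.14 rad and angle between each of red_mid, yellow_mid, blue_mid, white_mid's own z axis and vertical below 0.1 rad and height (world z) of red_mid between 0.048 and 0.058 m and linear speed of each of cell_red, cell_yellow, cell_blue, cell_white, keeper below 0.02 m/s and horizontal distance between yellow_mid and mark_yellow below 0.008 m and angle between the x axis of yellow_mid and the x axis of mark_yellow, either way round below 0.14 rad and height (world z) of yellow_mid between 0.048 and 0.058 m and horizontal distance between blue_mid and mark_blue below 0.008 m and angle between the x axis of blue_mid and the x axis of mark_blue, either way round below 0.14 rad and height (world z) of blue_mid between 0.048 and 0.058 m and horizontal distance between white_mid and mark_white below 0.008 m and angle between the x axis of white_mid and the x axis of mark_white, either way round below 0.14 rad and height (world z) of white_mid between 0.048 and 0.058 m and value of joint turner_disc between -0.09 and 0.09 rad and velocity of joint turner_disc between -0.05 and 0.05 rad/s and x of keeper_mid in the frame of corner between -0.068 and -0.062 m and y of keeper_mid in the frame of corner between 0.0495 and 0.0555 m and angle between the x axis of keeper_mid and the x axis of corner, either way round below 0.035 rad and angle between keeper_mid's own z axis and vertical below 0.05 rad and distance of each of shot, strainer, dispenser from where it was at the start of the episode below 0.04 m and angle between each of shot, strainer, dispenser's own z axis and vertical below 0.2 rad); the robot touches nothing.
It fails at once if the robot knocks the glass shot cup (over 3 N) (contact force between any of the fingers, the arm and shot above 3 N).
It fails at once if the robot knocks the tea strainer (over 3 N) (contact force between any of the fingers, the arm and strainer above 3 N).
It fails at once if the robot knocks the green tie dispenser (over 3 N) (contact force between any of the fingers, the arm and dispenser above 3 N).
Of cell_red, cell_yellow, cell_blue, cell_white only 2 to 4 are there at a start; the rules pass over those that are not, and their reading is None.
At some moment in a run one of cell_red, cell_yellow, cell_blue, cell_white, tin1, tin2 may be knocked a few centimetres aside while the robot is not near it.
Once in a run the grip may slacken for a moment while it holds something.
It also fails if it takes over 210 s, if anything falls off the work surface, if the arm or the gripper's body presses on something with over 40 N, if the wrist force passes 120 N, or if a joint passes its speed limit or range.

## Working session

There is one attempt and no reset: what is moved stays moved. The work goes in short steps, Python scripts to look and compute and a shell command to move; the robot and the scene stay as the last step left them, time stands still between calls to the robot, and variables do not carry over. Pictures are saved under pics/ and viewed, about 12 in all and at most 16, crops included, and the job is handed in when it is done.

```bash
mkdir -p pics; ls
python3 - <<'E'
from workcell import *
import cv2,numpy as np
np.set_printoptions(precision=4,suppress=True)
print(state())
for n in("side","top","wrist"):
    im=camera(n);cv2.imwrite(f"pics/{n}0.png",im[:,:,::-1]);print(n,camera_model(n))
E
```

```text
pics
{'time': 0.0, 'joints': array([-1.4072,  0.3269, -0.1936,  1.052 ,  0.    ,  1.4366]), 'qvel': array([-0.0003, -0.0004,  0.0008,  0.0006, -0.0008, -0.0011]), 'tau': array([ -0.0032, -44.3399,  26.2439,   0.0155,  -0.0001,   0.    ]), 'tool_pos': array([ 0.1613, -0.5252,  0.2305]), 'tool_rot': array([-3.1052, -0.4658,  0.    ]), 'force': array([0.5112, 0.3412, 1.1004]), 'wrist_torque': array([-0.0227, -0.0188, -0.0245]), 'width': 0.08550952446302093}
side {'vertical_fov': 49.947746951210476, 'cx': 326.6660327867326, 'cy': 197.64586146814173, 'R': array([[-0.9237, -0.3823,  0.025 ],
       [-0.2345,  0.5125, -0.8261],
       [ 0.303 , -0.7689, -0.563 ]]), 't': array([0.498 , 0.2186, 0.8259])}
top {'vertical_fov': 42.30701808170307, 'cx': 323.27410873344496, 'cy': 205.60626114324302, 'R': array([[ 0.0178, -0.9998,  0.007 ],
       [-0.9885, -0.0187, -0.1499],
       [ 0.15  , -0.0043, -0.9887]]), 't': array([-0.019 ,  0.5508,  1.2926])}
wrist {'vertical_fov': 65.70646984690485, 'cx': 321.73061206860353, 'cy': 201.46683728299735, 'mount': array([[-0.0004, -0.9476, -0.3193,  0.0827],
       [ 1.    , -0.0006,  0.0008,  0.0006],
       [-0.0009, -0.3193,  0.9476, -0.1417],
       [ 0.    ,  0.    ,  0.    ,  1.    ]])}
```

View pics/top0.png

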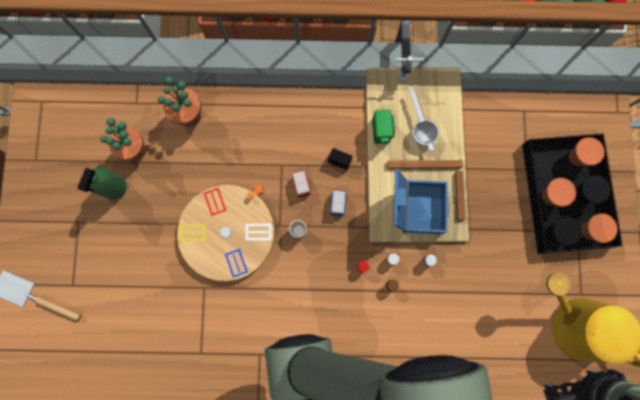

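View pics/side0.png

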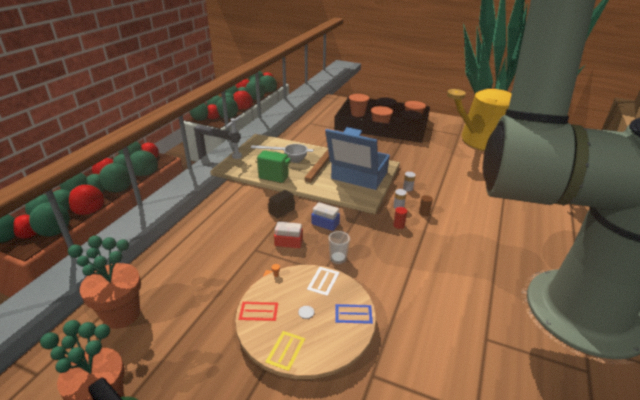

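```bash
cat > h.py <<'E'
from workcell import *
import cv2,numpy as np
from scipy.spatial.transform import Rotation as Rn
np.set_printoptions(precision=4,suppress=True)
def ray(n,uv,pose=None):
    m=camera_model(n);f=200/np.tan(np.radians(m["vertical_fov"])/2)
    p=(np.asarray(uv,float)-[m["cx"],m["cy"]])/f
    if n!="wrist":
        d=np.append(p,1);R=m["R"];return -R.T@m["t"],R.T@d
    r=np.hypot(*p);d=np.append(p*(np.sin(r)/max(r,1e-9)),np.cos(r))
    pos,rot=pose;R=Rn.from_rotvec(rot).as_matrix();M=m["mount"]
    return pos+R@M[:3,3],R@M[:3,:3]@d
def onz(n,uv,z,pose=None):
    o,d=ray(n,uv,pose);return o+d*(z-o[2])/d[2]
def proj(n,X,pose=None):
    m=camera_model(n);f=200/np.tan(np.radians(m["vertical_fov"])/2);X=np.asarray(X,float)
    if n!="wrist": c=m["R"]@X+m["t"];return f*c[:2]/c[2]+[m["cx"],m["cy"]]
    pos,rot=pose;R=Rn.from_rotvec(rot).as_matrix();M=m["mount"]
    c=M[:3,:3].T@(R.T@(X-pos)-M[:3,3]);r=np.arctan2(np.hypot(c[0],c[1]),c[2])
    return c[:2]/np.hypot(c[0],c[1])*r*f+[m["cx"],m["cy"]]
def two(uv1,uv2,n1="top",n2="side"):
    o1,d1=ray(n1,uv1);o2,d2=ray(n2,uv2)
    s=np.linalg.lstsq(np.c_[d1,-d2],o2-o1,rcond=None)[0]
    return (o1+d1*s[0]+o2+d2*s[1])/2
def tool(d,st=None):  # world delta -> tool mm
    st=st or state();return Rn.from_rotvec(st["tool_rot"]).as_matrix().T@np.asarray(d)*1000
def to(xyz,yaw=None):
    "print rows shift to reach world TCP xyz (and jaw line yaw deg, mod 180)"
    st=state();R=Rn.from_rotvec(st["tool_rot"]).as_matrix()
    s=R.T@(np.asarray(xyz)-st["tool_pos"])*1000
    y=np.degrees(np.arctan2(R[1,1],R[0,1]))
    roll=None if yaw is None else -((yaw-y+90)%180-90)
    print("t",round(st["time"],1),"pos",st["tool_pos"],"jaw yaw",round(y,1),"j6",round(st["joints"][5],2),"-> shift",s.round(1),"roll",roll,"width",round(st["width"],4))
def shot_(n,name,crop=None,k=1):
    st=state();im=camera(n)[:,:,::-1].copy();cv2.imwrite(f"pics/{name}_raw.png",im)
    v=im if crop is None else im[crop[1]:crop[3],crop[0]:crop[2]]
    cv2.imwrite(f"pics/{name}.png",cv2.resize(v,None,fx=k,fy=k,interpolation=cv2.INTER_CUBIC))
    return im,(st["tool_pos"],st["tool_rot"])
E
python3 - <<'E'
from h import *
im=cv2.imread("pics/top0.png");im2=cv2.imread("pics/side0.png")
a=cv2.resize(im[145:300,170:475],(793,403),interpolation=cv2.INTER_CUBIC)
b=cv2.resize(im2[115:385,220:445],(0,0),fx=.85,fy=.85)
cv2.imwrite("pics/c1.png",a)
hsv=cv2.cvtColor(im,cv2.COLOR_BGR2HSV)
# saturated blobs
for nm,lo,hi,reg in [("orange",(8,180,180),(16,255,255),(170,180,280,280)),("red",(0,130,60),(6,255,255),(170,170,400,290)),("blue",(105,70,50),(125,255,255),(170,170,365,290)),("yellow",(22,150,150),(32,255,255),(170,180,220,260)),("white",(0,0,170),(180,60,255),(170,160,450,290)),("keeper",(100,100,30),(125,255,255),(365,160,460,250))]:
    m=np.zeros(im.shape[:2],np.uint8);x0,y0,x1,y1=reg
    m[y0:y1,x0:x1]=cv2.inRange(hsv,lo,hi)[y0:y1,x0:x1]
    n,l,s,c=cv2.connectedComponentsWithStats(m)
    for i in range(1,n):
        if s[i,4]>8: print(nm,s[i],c[i].round(1),onz("top",c[i],0.03)[:2])
E
```

```text
orange [254 185   8  10  60] [257.4 189.2] [0.593 0.164]
orange [248 194   4   4  15] [249.6 195.6] [0.5755 0.1837]
red [204 188  22  27 115] [214.6 201.4] [0.5584 0.2742]
red [297 191  13   6  25] [303.6 194.2] [0.5818 0.0429]
red [357 260  12  13 115] [362.6 266. ] [ 0.3983 -0.1123]
blue [331 212  12   3  23] [336.4 213.4] [ 0.5329 -0.0433]
blue [225 249  22  28  97] [236.1 262.9] [0.4003 0.2114]
yellow [180 224  25  17 159] [191.6 231.9] [0.4778 0.3295]
white [294 172  15  21 224] [300.4 182. ] [0.6143 0.0521]
white [447 181   2  11  11] [447.9 186. ] [ 0.611  -0.3349]
white [332 191  13  21 241] [338.2 200.9] [ 0.5659 -0.0475]
white [245 223  27  18 331] [258.  231.5] [0.4819 0.1583]
white [220 227  11  11 103] [225.  231.9] [0.4795 0.2435]
white [227 250   7   3   9] [230.1 251.1] [0.4302 0.228 ]
white [230 252   6   5  12] [232.8 254.5] [0.4216 0.2207]
white [389 253  10  12  96] [393.4 258.2] [ 0.4197 -0.1913]
white [224 254   6  14  18] [226.4 260.9] [0.4049 0.2363]
white [426 254  11  12  94] [431.1 259.6] [ 0.4178 -0.2881]
white [242 256   5  10  11] [244.  260.9] [0.4058 0.1914]
white [229 269   8   9  16] [231.5 274. ] [0.372  0.2219]
white [238 270  11   7  16] [243.6 273.5] [0.3738 0.1911]
keeper [ 395  170   52   63 2472] [420.8 205.6] [ 0.5576 -0.2633]
```

View pics/c1.png

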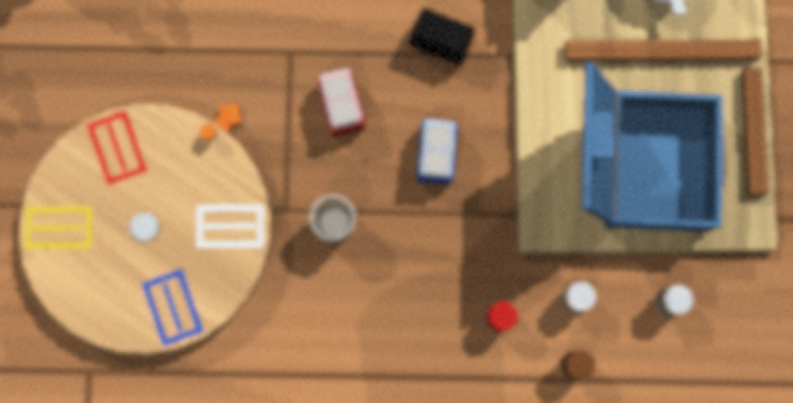

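Run:
```python
from h import *
for nm,uv,z in [("tin1",(393.4,258.2),.046),("tin2",(431.1,259.6),.046),("red",(300.4,182),.046),("blue",(338.2,200.9),.046),("mred",(214.6,201.4),.03),("mblue",(236.1,262.9),.03),("mwhite",(258,231.5),.03),("myel",(191.6,231.9),.03),("hub",(225,231.9),.035),("ptr",(257.4,189.2),.008),("peg",(249.6,195.6),.05)]:
    print(nm,onz("top",uv,z))
# keeper rim corners in crop px/2.6 + offset (rim z=.071)
for u,v in [(613,92),(721,94),(719,228),(608,226)]:
    print("rim",onz("top",(170+u/2.6,145+v/2.6),.071))
for u,v in [(566,58),(760,56),(745,195),(745,72)]: print("cleat",onz("top",(170+u/2.6,145+v/2.6),.031))
to((.41,-.187,.15),90)
```

```text
tin1 [ 0.4188 -0.189   0.046 ]
tin2 [ 0.417  -0.2847  0.046 ]
red [0.611  0.0515 0.046 ]
blue [ 0.5633 -0.0471  0.046 ]
mred [0.5585 0.2741 0.03  ]
mblue [0.4004 0.2114 0.03  ]
mwhite [0.482  0.1584 0.03  ]
myel [0.4778 0.3294 0.03  ]
hub [0.4789 0.2425 0.035 ]
ptr [0.5969 0.1668 0.008 ]
peg [0.5722 0.1809 0.05  ]
rim [ 0.6154 -0.2175  0.071 ]
rim [ 0.6155 -0.3234  0.071 ]
rim [ 0.4837 -0.319   0.071 ]
rim [ 0.4837 -0.2119  0.071 ]
cleat [ 0.6578 -0.1767  0.031 ]
cleat [ 0.6637 -0.3736  0.031 ]
cleat [ 0.5214 -0.3554  0.031 ]
cleat [ 0.6469 -0.358   0.031 ]
t 0.1 pos [ 0.1613 -0.5253  0.2307] jaw yaw -72.9 j6 1.44 -> shift [ 337.  -250.4   81.1] roll 17.06377883740987 width 0.0852
```

Run:
```python
from h import *
to((.40,-.237,.2),90)
```

```text
t 0.1 pos [ 0.1613 -0.5253  0.2307] jaw yaw -72.9 j6 1.44 -> shift [ 312.8 -205.6   31. ] roll 17.06377883740987 width 0.0852
```

```bash
python3 -m crank '[[[47,-31,5,9,0.6],[94,-62,10,17,0.6],[141,-93,15,17,0.6],[188,-124,20,17,0.6],[235,-155,25,17,0.6],[280,-185,31,17,0.6],[313,-205,31,17,0.6],[313,-205,31,17,0.6]]]'
python3 - <<'E'
from h import *
im,p=shot_("wrist","w1")
to((.4,-.237,.2),90)
hsv=cv2.cvtColor(im,cv2.COLOR_BGR2HSV)
for nm,X in [("t1",(.4188,-.189,.046)),("t2",(.417,-.2847,.046))]: print(nm,proj("wrist",X,p))
E
```

```text
time: 1.15
tool_pos: [0.4015, -0.236, 0.2001]
tool_rot: [-3.141, -0.009, 0.0]
force: [-0.2, 0.1, -0.6]
width: 0.0509
t 1.2 pos [ 0.4007 -0.2371  0.2001] jaw yaw -89.8 j6 2.45 -> shift [-0.7 -0.1  0.1] roll 0.21788949050244355 width 0.0512
t1 [273.4403 168.4652]
t2 [370.5623 170.7536]
```

View pics/w1.png

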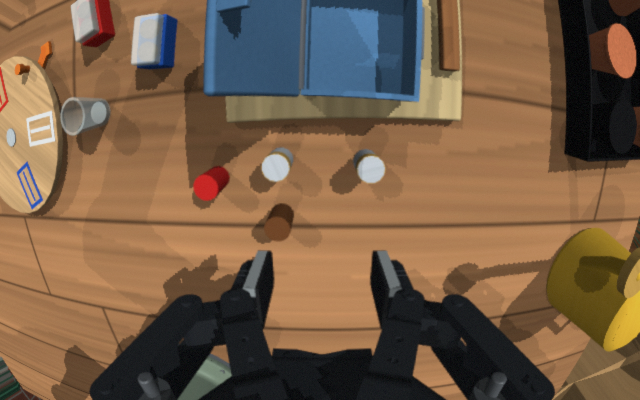

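```bash
cat >> h.py <<'E'
def blob(im,lo,hi,near,r=25,minA=20):
    m=cv2.inRange(cv2.cvtColor(im,cv2.COLOR_BGR2HSV),lo,hi)
    n,l,s,c=cv2.connectedComponentsWithStats(m)
    k=[i for i in range(1,n) if s[i,4]>=minA and np.hypot(*(c[i]-near))<r]
    if not k: return None
    i=max(k,key=lambda i:s[i,4]);cn=cv2.findContours((l==i).astype(np.uint8),0,2)[0][0]
    return c[i],s[i,4],cv2.minAreaRect(cn)
E
python3 - <<'E'
from h import *
im=cv2.imread("pics/w1_raw.png");s=state();p=(s["tool_pos"],s["tool_rot"])
for n in((276,167),(371,169)):
    b=blob(im,(0,0,150),(180,60,255),n);print(b,onz("wrist",b[0],.046,p), onz("wrist",b[2][0],.046,p))
to((.418,-.188,.12),90)
E
```

```text
(array([275.0563, 167.4078]), np.int32(586), ((274.75, 167.24998474121094), (26.870054244995117, 26.16295051574707), 45.0)) [ 0.4191 -0.1919  0.046 ] [ 0.4193 -0.1916  0.046 ]
(array([370.9617, 169.1826]), np.int32(575), ((371.0, 169.0), (26.0, 26.0), 90.0)) [ 0.4177 -0.2862  0.046 ] [ 0.4179 -0.2863  0.046 ]
t 1.2 pos [ 0.4007 -0.2371  0.2001] jaw yaw -89.8 j6 2.45 -> shift [ 17.5 -49.1  80.1] roll 0.21788949050244355 width 0.0512
```

```bash
python3 -m crank '[[[18,-47,50,0,0.6],[18,-47,100,0,0.6],[18,-47,140,0,0.6],[18,-47,170,0,0.6],[18,-47,185,0,0.6],[18,-47,185,0,0.2],[18,-47,185,0,0.2],[18,-47,185,0,0.1],[18,-47,185,0,0.1],[18,-47,185,0,0.1]]]'
```

```text
time: 2.45
tool_pos: [0.4187, -0.1911, 0.0156]
tool_rot: [3.141, 0.002, 0.001]
force: [0.0, -0.0, -0.4]
width: 0.0265
```

```bash
python3 -m crank '[[[0,0,-50,0,0.1],[0,0,-97,0,0.1],[40,20,-97,0,0.1],[80,40,-97,0,0.1],[120,60,-97,0,0.1],[159,79,-97,0,0.1],[159,79,-97,0,0.1],[159,79,-70,0,0.1],[159,79,-40,0,0.1],[159,79,-23,0,0.1]]]'
python3 -c "
from h import *
shot_('wrist','w2');to((.578,-.27,.038),90)"
```

```text
time: 3.7
tool_pos: [0.5756, -0.2686, 0.0367]
tool_rot: [-3.14, -0.002, 0.004]
force: [0.3, -0.2, -1.0]
width: 0.0267
t 3.8 pos [ 0.5753 -0.2684  0.0354] jaw yaw -89.9 j6 2.59 -> shift [ 2.7  1.6 -2.7] roll 0.06600906060441503 width 0.0262
```

View pics/w2.png

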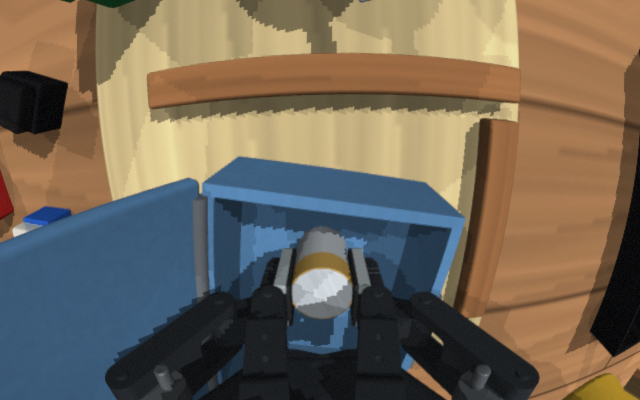

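```bash
python3 -m crank '[[[0,0,0,0,0.45],[0,0,0,0,0.45],[0,0,-40,0,0.45],[0,0,-80,0,0.45],[-50,6,-85,0,0.5],[-105,12,-85,0,0.6],[-157,18,-85,0,0.6],[-157,18,-85,0,0.6]]]'
python3 -c "
from h import *
im,p=shot_('wrist','w3');to((.418,-.286,.015),90)
g=proj('wrist',(.418,-.286,.046),p);b=blob(im,(0,0,150),(180,60,255),g,40);print(g,b,onz('wrist',b[2][0],.046,p))"
```

```text
time: 4.75
tool_pos: [0.4175, -0.2877, 0.1242]
tool_rot: [-3.141, 0.004, 0.001]
force: [0.4, -1.3, 0.6]
width: 0.0512
t 4.8 pos [ 0.4199 -0.2885  0.1245] jaw yaw -90.1 j6 2.4 -> shift [ -2.   -2.6 109.5] roll -0.06151429586981294 width 0.0515
[318.7237 211.8593] (array([317.5969, 210.7058]), np.int32(955), ((317.5, 210.5), (33.0, 35.0), 90.0)) [ 0.4191 -0.2851  0.046 ]
```

```bash
python3 -m crank '[[[-1,-3,50,0,0.6],[-1,-3,90,0,0.6],[-1,-3,109,0,0.6],[-1,-3,109,0,0.6],[-1,-3,109,0,0.1],[-1,-3,109,0,0.1],[-1,-3,109,0,0.1],[-1,-3,109,0,0.1],[-1,-3,109,0,0.1]]]'
python3 -m crank '[[[0,0,-50,0,0.1],[0,0,-98,0,0.1],[30,-5,-98,0,0.1],[70,-12,-98,0,0.1],[102,-17,-98,0,0.1],[102,-17,-98,0,0.1],[102,-17,-70,0,0.1],[102,-17,-40,0,0.1],[102,-17,-24,0,0.1],[102,-17,-24,0,0.1]]]'
```

```text
time: 5.92
tool_pos: [0.4209, -0.2859, 0.0157]
tool_rot: [3.14, 0.002, 0.005]
force: [1.1, 0.9, 6.3]
width: 0.0267
time: 7.18
tool_pos: [0.5203, -0.2676, 0.0376]
tool_rot: [-3.14, -0.001, 0.003]
force: [0.2, 0.6, -0.3]
width: 0.0265
```

```bash
python3 -m crank '[[[0,0,0,0,0.4],[0,0,0,0,0.4],[0,0,-40,0,0.4],[0,0,-80,0,0.4],[0,0,-130,0,0],[0,0,-180,0,0],[0,0,-180,0,0]]]'
python3 -c "
from h import *
im,p=shot_('wrist','w4');to((.55,-.14,.2),90)"
```

```text
time: 8.05
tool_pos: [0.5241, -0.2696, 0.2239]
tool_rot: [3.136, 0.002, 0.013]
force: [-0.2, -0.3, 0.2]
width: 0.0001
t 8.1 pos [ 0.5228 -0.2687  0.2212] jaw yaw -89.9 j6 2.54 -> shift [  27.2 -128.8   20.9] roll 0.06810972699048534 width -0.0002
```

View pics/w4.png

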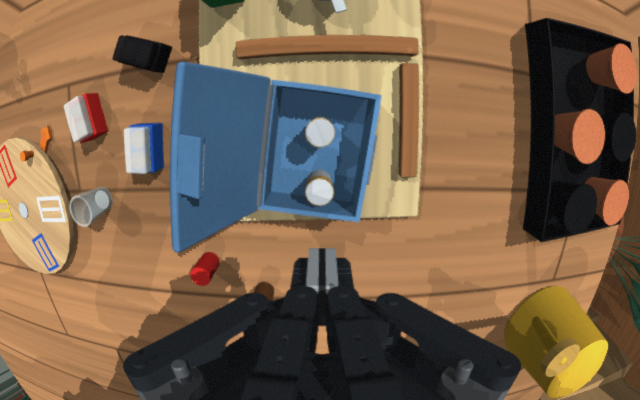

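Run:
```python
from h import *
s=state();p=(s["tool_pos"],s["tool_rot"])
W=[onz("wrist",u,.071,p) for u in [(274,80),(380,96),(359,219),(262,208)]]
for w in W: print(w)
c=np.mean(W,0);h=(W[0]+W[3])/2;x=(W[0]-W[3]);x[2]=0;x/=np.linalg.norm(x);y=np.array([-x[1],x[0],0])
print("c",c,"yaw",np.degrees(np.arctan2(x[1],x[0])))
for a in np.arange(1.2,2.0,.1):
    e=h+[0,0,.002]+.116*(-y*np.cos(a)+np.array([0,0,np.sin(a)]));print(a.round(2),e,proj("wrist",e+.067*x,p),proj("wrist",e-.067*x,p))
```

```text
[ 0.627  -0.2255  0.071 ]
[ 0.6123 -0.3244  0.071 ]
[ 0.4893 -0.3079  0.071 ]
[ 0.5012 -0.2094  0.071 ]
c [ 0.5575 -0.2668  0.071 ] yaw -7.293437936520982
1.2 [ 0.5588 -0.2591  0.1811] [318.6823  68.1728] [294.2651 273.7975]
1.3 [ 0.5602 -0.2482  0.1848] [299.2594  65.2904] [277.7681 274.6023]
1.4 [ 0.5616 -0.237   0.1873] [278.9     62.8682] [260.7268 274.3558]
1.5 [ 0.5631 -0.2255  0.1887] [258.3504  61.0315] [243.6508 273.0352]
1.6 [ 0.5646 -0.214   0.189 ] [238.3811  59.8394] [227.056  270.6799]
1.7 [ 0.566  -0.2026  0.188 ] [219.6856  59.2794] [211.4142 267.3876]
1.8 [ 0.5675 -0.1913  0.186 ] [202.803  59.279] [197.1129 263.3006]
1.9 [ 0.5689 -0.1802  0.1828] [188.0835  59.7287] [184.4319 258.5871]
```

```bash
python3 -m crank '[[[0,0,-40,0,0],[15,-50,-40,0,0],[30,-105,-40,0,0],[45,-154,-40,0,0],[45,-154,10,0,0],[45,-154,54,0,0],[45,-154,54,0,0],[45,-134,54,0,0],[45,-114,54,0,0]]]'
python3 -m crank '[[[0,20,0,0,0],[0,40,0,0,0],[-2,60,0,0,0],[-4,80,0,0,0],[-6,100,0,0,0],[-8,115,0,0,0],[-10,130,5,0,0],[-10,140,14,0,0]]]'
python3 -c "
from h import *
im,p=shot_('side','s5',(220,90,480,260),2);to((.551,-.322,.1))"
```

```text
time: 9.22
tool_pos: [0.5677, -0.156, 0.1663]
tool_rot: [3.14, 0.001, 0.005]
force: [0.1, 1.9, 1.2]
width: -0.0002
time: 10.22
tool_pos: [0.5565, -0.295, 0.15]
tool_rot: [3.141, 0.001, 0.0]
force: [0.4, 0.5, 0.8]
width: 0.0002
t 10.3 pos [ 0.5558 -0.2956  0.1484] jaw yaw -90.0 j6 2.54 -> shift [-4.8 26.4 48.4] roll None width -0.0003
```

View pics/s5.png

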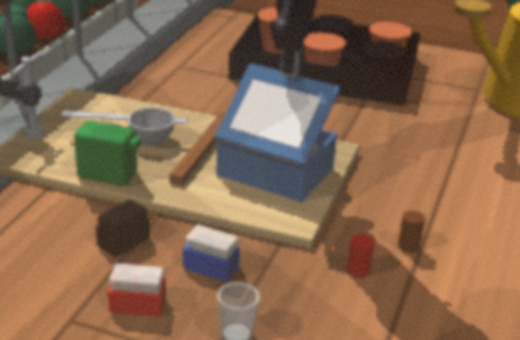

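```bash
python3 -m crank '[[[-2,8,12,0,0],[-3,15,25,0,0],[-4,21,38,0,0],[-5,25,50,0,0],[-5,27,56,0,0],[-5,27,58,0,0]]]'
python3 -m crank '[[[0,0,2,0,0],[0,0,4,0,0],[0,0,5,0,0],[0,0,5,0,0]]]'
```

```text
time: 11.02
tool_pos: [0.5513, -0.3208, 0.0917]
tool_rot: [-3.141, -0.002, 0.001]
force: [-0.3, 0.2, 0.2]
width: 0.0
time: 11.52
tool_pos: [0.5515, -0.3213, 0.0886]
tool_rot: [3.14, 0.002, 0.0]
force: [-2.8, 0.1, 5.3]
width: -0.0
```

```bash
python3 -m crank '[[[0,0,2,0,0],[0,0,4,0,0],[0,0,4,0,0]]]'
python3 -m crank '[[[0,0,2,0,0],[0,0,4,0,0],[0,0,4,0,0]]]'
```

```text
time: 11.9
tool_pos: [0.5518, -0.3205, 0.0831]
tool_rot: [-3.141, -0.002, -0.001]
force: [0.0, -0.3, 0.7]
width: 0.0002
time: 12.28
tool_pos: [0.5519, -0.3207, 0.0806]
tool_rot: [3.141, 0.002, 0.002]
force: [-2.7, 2.4, 10.0]
width: -0.0001
```

```bash
python3 -m crank '[[[0,0,-50,0,0],[-40,-20,-110,0,0],[-80,-40,-120,0,0],[-125,-55,-120,0,0],[-125,-55,-120,0,0]]]'
python3 -c "
from h import *
im,p=shot_('wrist','w6');to((.551,-.322,.1))"
```

```text
time: 12.9
tool_pos: [0.4235, -0.264, 0.1992]
tool_rot: [-3.14, -0.0, 0.003]
force: [-0.1, -0.1, -0.1]
width: -0.0
t 12.9 pos [ 0.4257 -0.2654  0.1995] jaw yaw -90.0 j6 2.44 -> shift [125.2  56.7  99.6] roll None width 0.0003
```

View pics/w6.png

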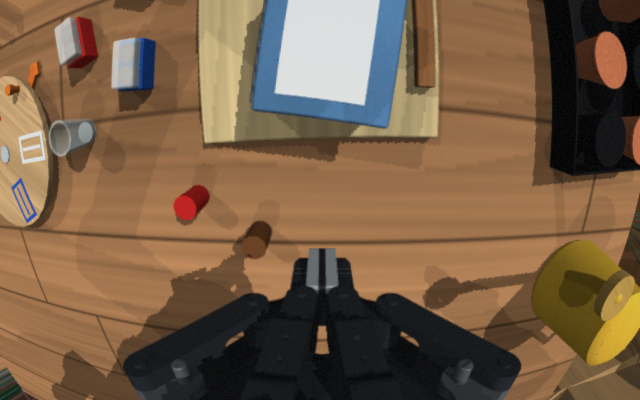

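Run:
```python
from h import *
s=state();p=(s["tool_pos"],s["tool_rot"])
a,b=[onz("wrist",u,.081,p) for u in [(253,108),(387,127)]];print(a,b,np.degrees(np.arctan2(*(a-b)[:2])))
print(onz("wrist",(258,240),.03,p),[onz("wrist",u,.031,p) for u in [(415,86),(434,85),(415,20)]])
im=cv2.imread("pics/top0.png")
```

```text
[ 0.5039 -0.2082  0.081 ] [ 0.4876 -0.3213  0.081 ] 8.225951944980245
[ 0.3579 -0.1941  0.03  ] [array([ 0.5271, -0.3602,  0.031 ]), array([ 0.5298, -0.3809,  0.031 ]), array([ 0.5973, -0.3601,  0.031 ])]
```

```bash
python3 -m crank '[[[32,3,50,0,0],[32,3,100,0,0],[32,3,140,0,0],[32,3,154,0,0],[32,3,154,0,0],[40,3,154,0,0],[50,3,154,0,0],[60,3,154,0,0],[70,3,154,0,0],[78,3,154,0,0]]]'
python3 -m crank '[[[3,0,0,0,0],[6,0,0,0,0],[8,0,0,0,0],[8,0,0,0,0]]]'
```

```text
time: 14.2
tool_pos: [0.5037, -0.2693, 0.0461]
tool_rot: [3.14, 0.001, -0.005]
force: [-7.6, -0.6, 4.8]
width: 0.0001
time: 14.7
tool_pos: [0.5113, -0.2693, 0.0461]
tool_rot: [3.14, 0.001, -0.005]
force: [-7.4, -0.4, 6.1]
width: 0.0001
```

```bash
python3 -m crank '[[[3,0,0,0,0],[5,0,0,0,0],[5,0,0,0,0]]]'; python3 -m crank '[[[2,0,0,0,0],[4,0,0,0,0],[4,0,0,0,0]]]'
```

```text
time: 15.08
tool_pos: [0.5117, -0.2695, 0.0458]
tool_rot: [3.139, -0.002, -0.019]
force: [-19.5, -2.9, 13.4]
width: -0.0005
time: 15.45
tool_pos: [0.5119, -0.2697, 0.0455]
tool_rot: [3.138, -0.004, -0.031]
force: [-29.5, -3.6, 19.2]
width: 0.0002
```

```bash
python3 -m crank '[[[-20,0,0,0,0],[-50,0,0,0,0],[-50,0,-60,0,0],[-50,0,-120,0,0],[-10,-40,-120,-10,0],[40,-80,-120,-20,0],[75,-118,-120,-30,0],[75,-118,-120,-40,0],[75,-118,-120,-50,0],[75,-118,-120,-60,0]]]'
python3 -m crank '[[[0,0,0,-10,0],[0,0,0,-20,0],[0,0,0,-30,0],[0,0,0,-30,0]]]'
python3 -c "
from h import *
im,p=shot_('wrist','w7');to((.592,-.16,.045),0)"
```

```text
time: 16.7
tool_pos: [0.5976, -0.1502, 0.1662]
tool_rot: [2.713, 1.581, 0.002]
force: [0.3, -1.1, -0.1]
width: 0.0001
time: 17.2
tool_pos: [0.5973, -0.1506, 0.1661]
tool_rot: [2.221, 2.22, 0.001]
force: [0.1, 0.4, 0.1]
width: -0.0003
t 17.2 pos [ 0.5971 -0.1507  0.166 ] jaw yaw -0.1 j6 1.21 -> shift [ -9.3  -5.3 121. ] roll -0.08861674898709282 width 0.0
```

View pics/w7.png

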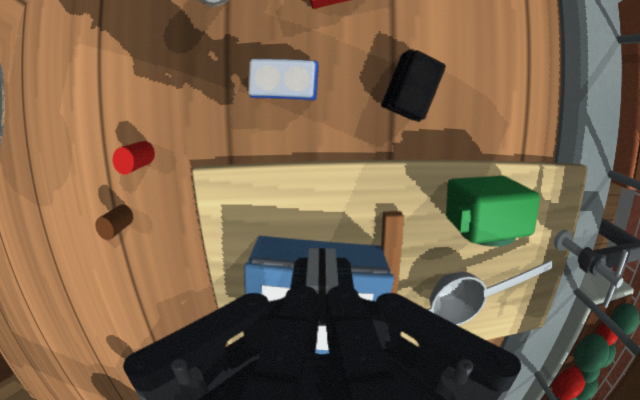

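Run:
```python
from h import *
s=state();p=(s["tool_pos"],s["tool_rot"])
for u,z in [((447,180),.086),((462,232),.086),((432,300),.05),((257,237),.081),((388,250),.081),((383,212),.031),((248,262),.081),((393,276),.081)]: print(u,onz("wrist",u,z,p))
```

```text
(447, 180) [ 0.696  -0.1264  0.086 ]
(462, 232) [ 0.7166 -0.1715  0.086 ]
(432, 300) [ 0.7168 -0.2687  0.05  ]
(257, 237) [ 0.5448 -0.1762  0.081 ]
(388, 250) [ 0.6534 -0.1886  0.081 ]
(383, 212) [ 0.6573 -0.1734  0.031 ]
(248, 262) [ 0.5347 -0.2001  0.081 ]
(393, 276) [ 0.6604 -0.2148  0.081 ]
```

```bash
python3 -m crank '[[[0,-22,50,0,0],[0,-22,100,0,0],[0,-22,137,0,0],[0,-22,137,0,0],[-10,-22,137,0,0],[-20,-22,137,0,0],[-30,-22,137,0,0],[-40,-22,137,0,0],[-48,-22,137,0,0],[-52,-22,137,0,0]]]'
python3 -m crank '[[[-5,0,0,0,0],[-10,0,0,0,0],[-15,0,0,0,0],[-15,0,0,0,0]]]'
```

```text
time: 18.5
tool_pos: [0.5737, -0.2026, 0.028]
tool_rot: [-2.219, -2.221, -0.0]
force: [-2.3, 4.4, 0.6]
width: 0.0
time: 19.0
tool_pos: [0.5747, -0.2188, 0.0283]
tool_rot: [2.22, 2.221, -0.001]
force: [-0.1, 0.9, -1.1]
width: 0.0002
```

```bash
python3 -m crank '[[[-5,0,0,0,0],[-10,0,0,0,0],[-15,0,0,0,0],[-15,0,0,0,0]]]'; python3 -m crank '[[[-2,0,0,0,0],[-4,0,0,0,0],[-6,0,0,0,0],[-6,0,0,0,0]]]'
python3 -c "
from h import *
im,p=shot_('top','t8',(350,150,480,255),5);to((.592,-.16,.045),0)"
```

```text
time: 19.5
tool_pos: [0.5746, -0.2339, 0.0284]
tool_rot: [2.22, 2.221, -0.001]
force: [1.0, 1.0, 0.6]
width: -0.0001
time: 20.0
tool_pos: [0.5743, -0.2373, 0.0284]
tool_rot: [-2.218, -2.223, -0.003]
force: [-0.7, 7.3, 3.1]
width: -0.0001
t 20.1 pos [ 0.5743 -0.2373  0.0284] jaw yaw 0.1 j6 1.06 -> shift [ 77.3  17.9 -16.4] roll 0.13105943339121495 width 0.0002
```

View pics/t8.png

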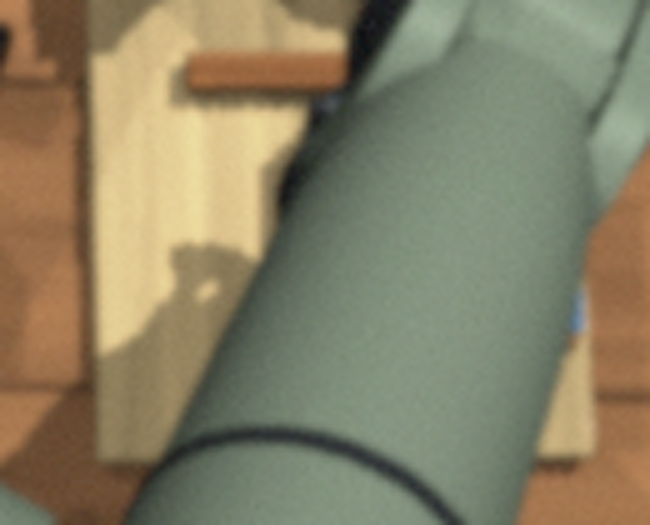

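```bash
python3 -m crank '[[[-1,0,0,0,0],[-2,0,0,0,0],[-2,0,0,0,0]]]'; python3 -m crank '[[[20,0,0,0,0],[60,0,0,0,0],[90,0,-50,0,0],[90,0,-110,0,0],[90,0,-160,0,0],[90,0,-160,0,0]]]'
python3 -c "
from h import *
im,p=shot_('wrist','w9',(150,200,480,400),2.2);to((.592,-.16,.045),0)"
```

```text
time: 20.42
tool_pos: [0.5733, -0.2378, 0.0279]
tool_rot: [-2.214, -2.221, -0.003]
force: [-2.2, 10.6, 3.2]
width: 0.0003
time: 21.18
tool_pos: [0.5777, -0.152, 0.1935]
tool_rot: [2.213, 2.215, 0.004]
force: [-0.1, 0.4, -0.5]
width: -0.0001
t 21.2 pos [ 0.576  -0.1515  0.1907] jaw yaw 0.1 j6 1.19 -> shift [ -8.1  15.2 145.9] roll 0.06079027592168984 width -0.0005
```

View pics/w9.png

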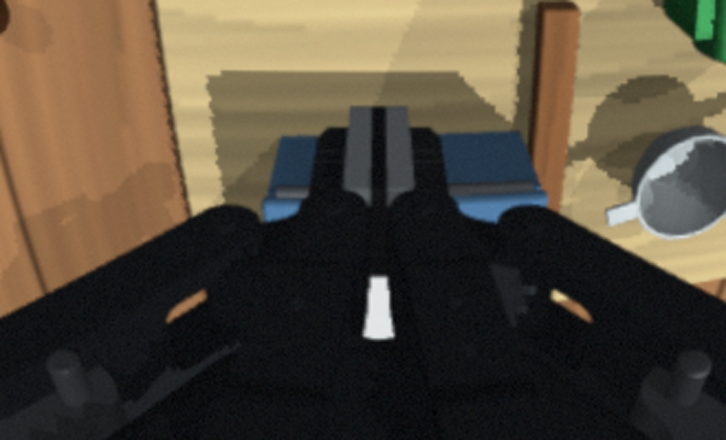

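```bash
python3 -m crank '[[[-30,-50,0,10,0],[-60,-106,0,20,0],[-110,-106,0,30,0],[-154,-106,0,40,0],[-154,-106,0,50,0],[-154,-106,0,60,0],[-154,-106,0,70,0],[-154,-106,0,80,0],[-154,-106,0,90,0],[-154,-106,0,90,0]]]'
python3 -c "
from h import *
im,p=shot_('wrist','w10')
to((.475,-.305,.028),90)
# lid -x edge: scan from blue mask
m=cv2.inRange(cv2.cvtColor(im,cv2.COLOR_BGR2HSV),(100,80,60),(125,255,255));m[:, :150]=0;m[:,480:]=0
n,l,s,c=cv2.connectedComponentsWithStats(m);i=1+np.argmax(s[1:,4]);print(s[i])
for u in range(s[i,0]+8,s[i,0]+s[i,2]-5,12):
  v=np.where(l[:,u]==i)[0].max();print(u,v,onz('wrist',(u,v),.081,p))
"
```

```text
time: 22.48
tool_pos: [0.4677, -0.3045, 0.1867]
tool_rot: [-3.141, -0.004, 0.004]
force: [-0.4, 0.4, 0.0]
width: 0.0005
t 22.5 pos [ 0.4679 -0.3045  0.187 ] jaw yaw -89.8 j6 2.43 -> shift [  7.4   0.6 159. ] roll 0.2207203192342604 width -0.0004
[ 256    0  147  132 8310]
264 131 [ 0.5268 -0.2584  0.081 ]
276 131 [ 0.5266 -0.2682  0.081 ]
288 131 [ 0.5264 -0.2779  0.081 ]
300 130 [ 0.5271 -0.2875  0.081 ]
312 130 [ 0.5271 -0.2971  0.081 ]
324 130 [ 0.5271 -0.3066  0.081 ]
336 130 [ 0.5272 -0.3162  0.081 ]
348 130 [ 0.5273 -0.3258  0.081 ]
360 130 [ 0.5275 -0.3354  0.081 ]
372 130 [ 0.5277 -0.3451  0.081 ]
384 130 [ 0.528 -0.355  0.081]
396 130 [ 0.5284 -0.365   0.081 ]
```

```bash
python3 -m crank '[[[7,1,60,0,0],[7,1,120,0,0],[7,1,159,0,0],[7,1,159,0,0],[20,1,159,0,0],[32,1,159,0,0],[40,1,159,0,0],[44,1,159,0,0],[46,1,159,0,0]]]'
python3 -m crank '[[[2,0,0,0,0],[3,0,0,0,0],[3,0,0,0,0]]]';python3 -m crank '[[[1,0,0,0,0],[2,0,0,0,0],[2,0,0,0,0]]]'
```

```text
time: 23.65
tool_pos: [0.5128, -0.3049, 0.029]
tool_rot: [-3.14, -0.002, 0.006]
force: [-7.4, 1.4, 1.6]
width: -0.0002
time: 24.02
tool_pos: [0.5152, -0.3044, 0.0287]
tool_rot: [-3.139, -0.002, 0.007]
force: [-5.9, 1.8, 0.7]
width: 0.0003
time: 24.4
tool_pos: [0.5154, -0.3044, 0.0286]
tool_rot: [-3.139, -0.002, 0.013]
force: [-10.8, 2.1, 3.6]
width: 0.0001
```

```bash
python3 -m crank '[[[-30,0,0,0,0],[-40,0,-50,0,0],[-40,0,-110,0,0],[-30,-50,-172,0,0],[-20,-100,-172,0,0.3],[-10,-150,-172,0,0.6],[0,-200,-172,0,0.8],[15,-255,-172,0,0.8],[15,-255,-172,0,0.8]]]'
python3 -c "
from h import *
im,p=shot_('wrist','w11')
shot_('top','t11',(165,140,475,290),2.5)
to((.563,-.047,.1),90)
"
```

```text
time: 25.52
tool_pos: [0.5349, -0.0472, 0.2017]
tool_rot: [-3.141, -0.011, -0.001]
force: [-0.5, -0.4, 0.2]
width: 0.0685
t 25.6 pos [ 0.5344 -0.0504  0.2015] jaw yaw -89.8 j6 2.91 -> shift [ 28.6  -3.3 101.5] roll 0.15764830298752486 width 0.068
```

View pics/w11.png

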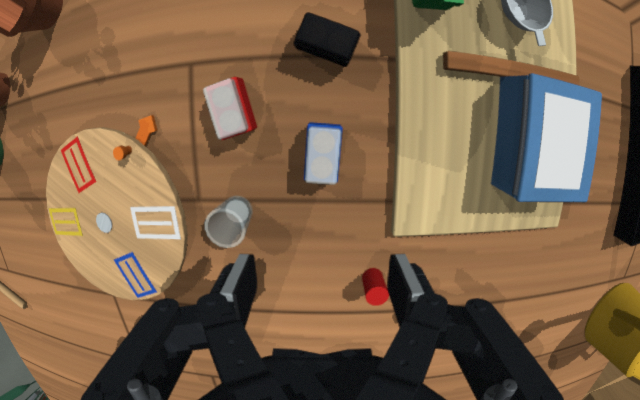

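```bash
cat >> h.py <<'E'
def rect(im,lo,hi,near,z,p,r=30,n="wrist",minA=20):
    "world minAreaRect on plane z of the union of blobs within r px of near"
    m=cv2.inRange(cv2.cvtColor(im,cv2.COLOR_BGR2HSV),lo,hi)
    yy,xx=np.where(m>0);k=np.hypot(xx-near[0],yy-near[1])<r
    W=np.array([onz(n,q,z,p)[:2] for q in np.c_[xx[k],yy[k]]])
    c,wh,a=cv2.minAreaRect((W*1000).astype(np.float32))
    if wh[0]<wh[1]: wh=wh[::-1];a+=90
    return np.array(c).round(1),np.array(wh).round(1),round((a+90)%180-90,1),k.sum()
E
python3 - <<'E'
from h import *
im=cv2.imread("pics/w11_raw.png");s=state();p=(s["tool_pos"],s["tool_rot"])
W=((0,0,140),(180,70,255))
print("blue dome",rect(im,(85,8,140),(130,90,255),(323,153),.046,p,45))
print("blue all",rect(im,(95,40,60),(130,255,255),(323,153),.03,p,45))
print("red dome",rect(im,*W,(228,107),.046,p,40))
print("mred",rect(im,(0,150,80),(6,255,255),(78,164),.03,p,40))
print("mblue",rect(im,(105,100,60),(130,255,255),(135,275),.03,p,40))
print("mwhite",rect(im,*W,(155,222),.03,p,38))
print("hub",rect(im,*W,(104,222),.035,p,14))
O=((7,190,120),(17,255,255))
print("peg",rect(im,*O,(121,152),.05,p,10),"ptr",rect(im,*O,(147,128),.008,p,20))
print("cup rim",onz("wrist",(225,228),.058,p))
E
```

```text
blue dome (array([564.8, -52.1]), array([54.1, 31. ]), -4.1, np.int64(961))
blue all (array([565.2, -51.7]), array([60. , 35.8]), -4.6, np.int64(550))Traceback (most recent call last):
  File "<stdin>", line 6, in <module>
  File "h.py", line 50, in rect
    W=np.array([onz(n,q,z,p)[:2] for q in np.c_[xx[k],yy[k]]])
                ~~~^^^^^^^^^
  File "h.py", line 14, in onz
    o,d=ray(n,uv,pose);return o+d*(z-o[2])/d[2]
        ~~~^^^^^^^^^^^
  File "h.py", line 6, in ray
    m=camera_model(n);f=200/np.tan(np.radians(m["vertical_fov"])/2)
ValueError: time passes only in moves, steps and waits
```

View pics/t11.png

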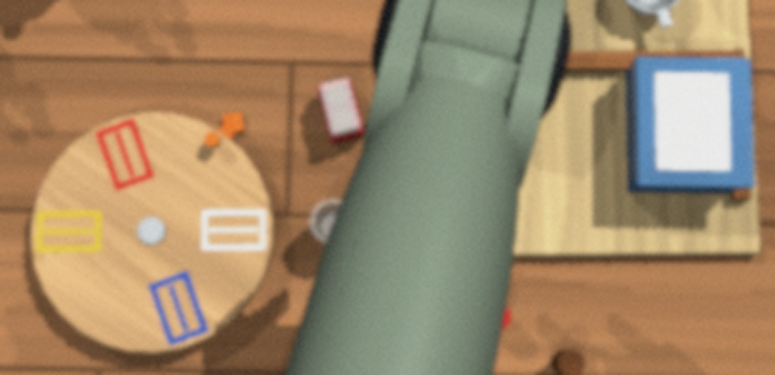

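```bash
sed -i 's/^def ray/_cm=camera_model\nimport functools\ncamera_model=functools.lru_cache(None)(_cm)\ndef ray/' h.py
python3 - <<'E'
from h import *
im=cv2.imread("pics/w11_raw.png");s=state();p=(s["tool_pos"],s["tool_rot"])
W=((0,0,140),(180,70,255));O=((7,190,120),(17,255,255))
def pr(n,f):
    try: print(n,f())
    except Exception as e: print(n,"ERR",e)
pr("red dome",lambda:rect(im,*W,(228,107),.046,p,40))
pr("mred",lambda:rect(im,(0,150,80),(6,255,255),(78,164),.03,p,40))
pr("mblue",lambda:rect(im,(105,100,60),(130,255,255),(135,275),.03,p,40))
pr("mwhite",lambda:rect(im,*W,(155,222),.03,p,38))
pr("hub",lambda:rect(im,*W,(104,222),.035,p,14))
pr("peg",lambda:rect(im,*O,(121,152),.05,p,10))
pr("ptr",lambda:rect(im,*O,(147,128),.008,p,20))
print("cup rim",onz("wrist",(225,228),.058,p))
im=cv2.imread("pics/t11_raw.png");q=None
pr("T mred",lambda:rect(im,(0,130,60),(6,255,255),(214,201),.03,q,20,"top"))
pr("T mblue",lambda:rect(im,(105,70,50),(130,255,255),(236,263),.03,q,20,"top"))
pr("T mwhite",lambda:rect(im,(0,0,170),(180,60,255),(258,231),.03,q,18,"top"))
pr("T hub",lambda:rect(im,(0,0,170),(180,60,255),(225,232),.03,q,8,"top"))
pr("T lid",lambda:rect(im,(100,100,80),(125,255,255),(442,190),.081,q,40,"top"))
pr("T red",lambda:rect(im,(0,0,170),(180,60,255),(301,183),.046,q,18,"top"))
to((.565,-.0515,.006),85.5)
E
```

```text
red dome (array([613.4,  44.7]), array([54. , 32.1]), 15.5, np.int64(1609))
mred (array([561.4, 268. ]), array([65.3, 41.7]), 21.2, np.int64(471))
mblue (array([403.8, 206.5]), array([64.7, 40.9]), 21.3, np.int64(359))
mwhite (array([474.7, 160.2]), array([82.4, 62.4]), -88.4, np.int64(876))
hub (array([484.4, 233.6]), array([28.8, 26.7]), -17.6, np.int64(250))
peg (array([574.7, 170.4]), array([24.2, 13.7]), 86.1, np.int64(120))
ptr (array([597.4, 162.3]), array([36.5, 25.5]), -48.7, np.int64(339))
cup rim [0.492  0.0492 0.058 ]
T mred (array([558.7, 274.7]), array([63.9, 40.1]), 21.7, np.int64(128))
T mblue (array([400.9, 211.9]), array([62.8, 39.3]), 21.7, np.int64(100))
T mwhite (array([482. , 158.5]), array([67.7, 44.1]), -88.9, np.int64(326))
T hub (array([479.1, 243.4]), array([26.2, 25.8]), 2.6, np.int64(102))
T lid (array([ 592.3, -306.2]), array([132.6, 115.3]), -0.1, np.int64(1027))
T red (array([611.8,  51.2]), array([51.8, 29.4]), 15.4, np.int64(221))
t 25.6 pos [ 0.5344 -0.0504  0.2015] jaw yaw -89.8 j6 2.91 -> shift [ 30.5   1.1 195.5] roll 4.657648302987525 width 0.068
```

```bash
python3 -m crank '[[[0,0,0,-10,0.75],[0,0,0,-20,0.75],[0,0,0,-30,0.75],[0,0,0,-40,0.75],[0,0,0,-50,0.75],[0,0,0,-60,0.75],[0,0,0,-70,0.75],[0,0,0,-80,0.75],[0,0,0,-90,0.75],[0,0,0,-90,0.75]]]' >/dev/null
python3 -m crank '[[[0,0,0,-10,0.75],[0,0,0,-20,0.75],[0,0,0,-30,0.75],[0,0,0,-40,0.75],[0,0,0,-50,0.75],[0,0,0,-60,0.75],[0,0,0,-70,0.75],[0,0,0,-80,0.75],[0,0,0,-85,0.75],[0,0,0,-85,0.75]]]'
python3 - <<'E'
from h import *
im,p=shot_("wrist","w12")
g=proj("wrist",(.565,-.0515,.046),p);print(g)
try:print("blue dome",rect(im,(85,8,140),(130,90,255),g,.046,p,50));print("blue all",rect(im,(95,40,60),(130,255,255),g,.03,p,50))
except Exception as e:print(e)
to((.565,-.0515,.006),85.6)
E
```

```text
time: 28.12
tool_pos: [0.5342, -0.0517, 0.2013]
tool_rot: [0.143, 3.138, -0.0]
force: [-0.3, 0.2, -0.5]
width: 0.0637
[325.2663 212.3859]
blue dome (array([560.6, -48.5]), array([49.5, 31.3]), -4.2, np.int64(700))
blue all (array([559.6, -48.4]), array([64.5, 35.2]), -3.9, np.int64(617))
t 28.2 pos [ 0.5342 -0.0516  0.2013] jaw yaw 84.8 j6 -0.14 -> shift [-30.7   2.9 195.3] roll -0.7943797888914759 width 0.0637
```

```bash
python3 -m crank '[[[-28,5,50,-1,0.75],[-28,5,100,-1,0.75],[-28,5,150,-1,0.75],[-28,5,180,-1,0.75],[-28,5,195,-1,0.75],[-28,5,195,-1,0.2],[-28,5,195,-1,0.2],[-28,5,195,-1,0.2],[-28,5,195,-1,0.2],[-28,5,195,-1,0.2]]]'
python3 -m crank '[[[0,0,-50,0,0.2],[0,0,-100,0,0.2],[0,0,-150,0,0.2],[0,0,-200,0,0.2],[0,0,-200,0,0.2]]]'
python3 - <<'E'
from h import *
for c in [(.4,.205,.15),(.405,.212,.039)]:to(c,111.6)
E
```

```text
time: 29.42
tool_pos: [0.5635, -0.0485, 0.0074]
tool_rot: [0.108, 3.138, -0.001]
force: [-1.7, 0.3, 6.7]
width: 0.0349
time: 30.05
tool_pos: [0.5654, -0.0488, 0.2108]
tool_rot: [0.108, 3.131, -0.002]
force: [0.2, -0.1, -1.3]
width: 0.0346
t 30.1 pos [ 0.5654 -0.0488  0.2108] jaw yaw 86.1 j6 -0.15 -> shift [182.9 241.9  59. ] roll -25.535147303071213 width 0.0346
t 30.1 pos [ 0.5654 -0.0488  0.2108] jaw yaw 86.1 j6 -0.15 -> shift [179.3 249.4 170. ] roll -25.535147303071213 width 0.0346
```

```bash
python3 -m crank '[[[30,41,0,-8,0.2],[60,82,0,-16,0.2],[90,123,0,-25.5,0.2],[120,164,0,-25.5,0.2],[150,205,0,-25.5,0.2],[182,248,10,-25.5,0.2],[182,248,40,-25.5,0.2],[182,248,65,-25.5,0.2],[182,248,65,-25.5,0.2],[182,248,65,-25.5,0.2]]]'
python3 - <<'E'
from h import *
im,p=shot_("wrist","w13");print(p)
to((.401,.211,.039),111.6)
W=((0,0,140),(180,70,255));O=((7,190,120),(17,255,255))
def pr(n,f):
    try: print(n,f())
    except Exception as e: print(n,"ERR",e)
for nm,lo,hi,c in [("mblue",(105,100,60),(130,255,255),(.401,.211,.03)),("mred",(0,150,80),(6,255,255),(.559,.273,.03)),("mwhite",*W,(.482,.1585,.03)),("myel",(22,130,100),(34,255,255),(.478,.328,.03))]:
    g=proj("wrist",c,p);print(nm,g.round()); pr(nm,lambda:rect(im,lo,hi,g,.03,p,60))
E
```

```text
time: 31.3
tool_pos: [0.3981, 0.2115, 0.1414]
tool_rot: [0.587, -3.086, 0.0]
force: [-0.1, 0.2, -1.2]
width: 0.0349
(array([0.3981, 0.2115, 0.1414]), array([ 0.5872, -3.0858,  0.0001]))
t 31.4 pos [0.3986 0.2116 0.1419] jaw yaw 111.5 j6 -0.05 -> shift [ -1.9  -1.5 102.9] roll -0.061858338086622666 width 0.0351
mblue [321. 200.]
mblue (array([404.6, 214.7]), array([74. , 72.4]), 19.1, np.int64(3063))
mred [321. 344.]
mred (array([571.3, 279.2]), array([36.5,  5.2]), -68.3, np.int64(19))
mwhite [239. 256.]
mwhite (array([480.5, 169.5]), array([92.9, 52.4]), -89.1, np.int64(1777))
myel [399. 305.]
myel (array([460.7, 329.7]), array([35.6,  7. ]), -88.6, np.int64(145))
```

View pics/w13.png

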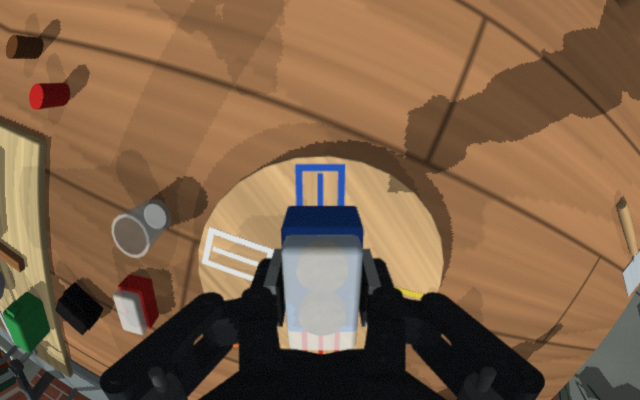

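Run:
```python
from h import *
s=state();p=(s["tool_pos"],s["tool_rot"]);R=Rn.from_rotvec(p[1]).as_matrix()
f=lambda u,z:(R.T@(onz("wrist",u,z,p)-p[0])*1000).round(1)
print("mark end",f((296,165),.03),f((346,165),.03),"cell end bottom",f((287,207),.1345),f((362,207),.1345),"top edge",f((283,236),.1645),f((365,236),.1645))
im=cv2.imread("pics/w13_raw.png");m=cv2.inRange(cv2.cvtColor(im,cv2.COLOR_BGR2HSV),(105,100,60),(130,255,255))
yy,xx=np.where(m[150:200,280:360]);print(xx.min()+280,xx.max()+280,yy.min()+150)
for v in (168,175,185): print(v,np.where(m[v,280:360])[0]+280)
for v in (205,207,209,211,215): print(v,im[v,324],im[v,300])
```

```text
mark end [ 28.5 -22.4 111.9] [ 28.4  19.4 111.9] cell end bottom [ 28.6 -18.6   7.4] [28.6 19.9  7.4] top edge [ 26.3 -17.3 -22.6] [ 26.2  17.7 -22.6]
296 344 164
168 [296 297 298 299 300 301 302 303 304 305 306 307 308 309 310 311 312 313
 314 315 316 317 318 319 320 321 322 323 324 325 326 327 328 329 330 331
 332 333 334 335 336 337 338 339 340 341 342 343 344]
175 [296 297 298 299 300 301 318 319 320 321 322 339 340 341 342 343 344]
185 [296 297 298 299 300 301 318 319 320 321 322 338 339 340 341 342 343]
205 [102 129 157] [148  70  30]
207 [64 32 16] [63 29  9]
209 [63 28 11] [62 26  6]
211 [64 26  5] [64 30 13]
215 [64 28 12] [63 30 13]
```

```bash
python3 -m crank '[[[-2.5,-2.5,40,0,0.2],[-2.5,-2.5,75,0,0.2],[-2.5,-2.5,92,0,0.2],[-2.5,-2.5,92,0,0.2],[-2.5,-2.5,92,0,0.2]]]'
cat > mk.py <<'E'
from h import *
import sys
nm,lo,hi=sys.argv[1],*[tuple(map(int,a.split(","))) for a in sys.argv[2:4]]
im,p=shot_("wrist",nm);R=Rn.from_rotvec(p[1]).as_matrix();print(p[0])
m=cv2.inRange(cv2.cvtColor(im,cv2.COLOR_BGR2HSV),lo,hi);m[:,:270]=0;m[:,380:]=0;m[:100]=0
f=lambda u,z:(R.T@(onz("wrist",u,z,p)-p[0])*1000).round(1)
for v in range(150,240,4):
    x=np.where(m[v])[0]
    if len(x): print(v,x.min(),x.max(),len(x),im[v,325],"disc",f((x.min(),v),.03),f((x.max(),v),.03),"cellbot",f((x.min(),v),p[0][2]-.0075)[:2],f((x.max(),v),p[0][2]-.0075)[:2])
E
python3 mk.py w14 105,100,30 130,255,255
```

```text
time: 31.98
tool_pos: [0.4024, 0.2105, 0.0504]
tool_rot: [-0.587, 3.084, 0.0]
force: [-0.3, -0.6, -0.6]
width: 0.035
[0.4024 0.2105 0.0504]
194 286 360 75 [97 46 20] disc [ 31.6 -20.5  20.3] [31.6 20.3 20.3] cellbot [ 35.6 -18.9] [35.6 18.6]
198 286 360 75 [96 44 18] disc [ 29.3 -20.6  20.3] [29.3 20.4 20.3] cellbot [ 33.5 -19. ] [33.5 18.7]
202 286 360 20 [ 65  83 101] disc [ 26.9 -20.7  20.3] [26.9 20.4 20.3] cellbot [ 31.3 -19.1] [31.3 18.8]
206 287 360 66 [68 33 20] disc [ 24.6 -20.2  20.3] [24.6 20.5 20.3] cellbot [ 29.2 -18.6] [29.2 18.9]
210 287 360 74 [68 31  9] disc [ 22.2 -20.3  20.3] [22.2 20.6 20.3] cellbot [ 27.  -18.7] [27.  18.9]
214 286 360 75 [67 30  6] disc [ 19.8 -20.9  20.3] [19.8 20.7 20.3] cellbot [ 24.7 -19.3] [24.7 19. ]
218 285 359 75 [67 30  9] disc [ 17.4 -21.6  20.4] [17.4 20.3 20.3] cellbot [ 22.5 -19.9] [22.5 18.6]
222 284 360 77 [70 34 16] disc [ 14.9 -22.3  20.4] [14.9 21.  20.3] cellbot [ 20.2 -20.6] [20.3 19.2]
226 283 361 79 [79 35 18] disc [ 12.4 -23.   20.4] [12.4 21.6 20.4] cellbot [ 18.  -21.2] [18.  19.9]
230 282 362 81 [94 45 15] disc [  9.9 -23.7  20.4] [ 9.9 22.3 20.4] cellbot [ 15.6 -21.9] [15.6 20.5]
234 282 362 81 [94 54 36] disc [  7.4 -23.8  20.4] [ 7.4 22.5 20.4] cellbot [ 13.3 -22. ] [13.3 20.6]
238 282 362 8 [89 80 71] disc [  4.8 -23.9  20.4] [ 4.8 22.6 20.4] cellbot [ 10.9 -22.1] [10.9 20.8]
```

```bash
python3 -m crank '[[[0,0,5,0,0.2],[0,0,10,0,0.2],[0,0,12.5,0,0.2],[0,0,12.5,0,0.2],[0,0,12.5,0,0.2]]]'
python3 -m crank '[[[0,0,0,0,0.44],[0,0,0,0,0.55],[0,0,0,0,0.6],[0,0,0,0,0.6],[0,0,-15,0,0.6],[0,0,-40,0,0.6],[0,0,-80,0,0.6],[0,0,-120,0,0.6],[0,0,-160,0,0.6],[0,0,-160,0,0.6]]]'
python3 - <<'E'
from h import *
im,p=shot_("wrist","w15");im2,_=shot_("top","t15");R=Rn.from_rotvec(p[1]).as_matrix()
to((.612,.048,.1),105.5)
g=proj("wrist",(.402,.21,.076),p);print(g)
try:
 print("blue tray",rect(im,(100,60,40),(130,255,255),g,.06,p,60))
except Exception as e:print(e)
O=((7,190,120),(17,255,255))
for n,c,z,r in [("peg",(.573,.178,.05),.05,15),("ptr",(.597,.164,.008),.008,22)]:
    for cam,i in (("wrist",im),("top",im2)):
        g=proj(cam,c,p)
        try:print(n,cam,rect(i,*O,g,z,p,r if cam=="wrist" else r//2,cam))
        except Exception as e:print(n,cam,g,"none")
E
```

```text
time: 32.65
tool_pos: [0.4011, 0.2102, 0.0374]
tool_rot: [-0.588, 3.086, -0.0]
force: [-2.5, -1.3, 9.3]
width: 0.0348
time: 33.9
tool_pos: [0.4034, 0.211, 0.1996]
tool_rot: [-0.587, 3.08, 0.001]
force: [0.1, 0.6, -0.5]
width: 0.0512
t 34.0 pos [0.4013 0.2102 0.1966] jaw yaw 111.6 j6 -0.06 -> shift [-136.3 -228.3   96.7] roll 6.063532737133755 width 0.0511
[322.3737 190.6672]
blue tray (array([397.1, 208.2]), array([63.6, 37.7]), 21.5, np.int64(757))
peg wrist [244.9151 302.5685] none
peg top (array([577.8, 175. ]), array([24.1, 10.7]), -58.5, np.int64(19))
ptr wrist [237.4235 293.0369] none
ptr top (array([592.5, 173.3]), array([35.4, 18.2]), -62.0, np.int64(55))
```

```bash
python3 -m crank '[[[-23,-38,0,2,0.75],[-46,-76,0,4,0.75],[-70,-114,0,6,0.75],[-92,-152,0,6,0.75],[-115,-190,0,6,0.75],[-136,-228,0,6,0.75],[-136,-228,50,6,0.75],[-136,-228,50,6,0.75]]]'
python3 - <<'E'
from h import *
im,p=shot_("wrist","w16");R=Rn.from_rotvec(p[1]).as_matrix()
g=proj("wrist",(.612,.048,.046),p);print(g)
print("dome",rect(im,(0,0,140),(180,70,255),g,.046,p,55))
print("tray",rect(im,(0,120,60),(8,255,255),g,.03,p,60))
to((.611,.0475,.007),105.4)
E
```

```text
time: 35.0
tool_pos: [0.6071, 0.0479, 0.1411]
tool_rot: [0.423, -3.101, -0.003]
force: [-1.0, 0.6, 0.2]
width: 0.0635
[320.8438 210.3525]
dome (array([612.2,  49.7]), array([54. , 30.7]), 15.7, np.int64(2329))
tray (array([608.9,  48.4]), array([63.6, 36. ]), 16.7, np.int64(551))
t 35.0 pos [0.6087 0.0482 0.1438] jaw yaw 105.6 j6 -0.31 -> shift [ -3.   -1.7 136.8] roll 0.15434982207365522 width 0.0642
```

```bash
python3 -m crank '[[[-4,-1,50,0,0.75],[-4,-1,100,0,0.75],[-4,-1,125,0,0.75],[-4,-1,136,0,0.75],[-4,-1,136,0,0.2],[-4,-1,136,0,0.2],[-4,-1,136,0,0.2],[-4,-1,136,0,0.2],[-4,-1,136,0,0.2]]]'
python3 -m crank '[[[0,0,-50,0,0.2],[0,0,-100,0,0.2],[0,0,-150,0,0.2],[0,0,-180,0,0.2],[0,0,-180,0,0.2]]]'
python3 - <<'E'
from h import *
to((.5575,.272,.14),111.6)
E
```

```text
time: 36.17
tool_pos: [0.6172, 0.0484, 0.0127]
tool_rot: [-0.425, 3.109, -0.0]
force: [-0.5, 0.1, 6.1]
width: 0.0347
time: 36.8
tool_pos: [0.6177, 0.0481, 0.1941]
tool_rot: [-0.424, 3.106, -0.002]
force: [-0.0, 0.3, -1.9]
width: 0.0347
t 36.8 pos [0.6177 0.0481 0.1941] jaw yaw 105.6 j6 -0.31 -> shift [ -1.7 231.9  53.7] roll -6.042943517077433 width 0.0347
```

```bash
python3 -m crank '[[[-1,40,0,-6,0.2],[-3,80,0,-6,0.2],[-4,120,0,-6,0.2],[-6,160,0,-6,0.2],[-8,200,0,-6,0.2],[-8.6,232.6,30,-6,0.2],[-8.6,232.6,80,-6,0.2],[-8.6,232.6,119,-6,0.2],[-8.6,232.6,119,-6,0.2],[-8.6,232.6,119,-6,0.2]]]'
sed -i 's/\.0075/.0127/g' mk.py; python3 mk.py w17 0,130,40 8,255,255
```

```text
time: 38.05
tool_pos: [0.562, 0.2747, 0.0724]
tool_rot: [-0.587, 3.086, 0.0]
force: [0.5, -0.4, -0.2]
width: 0.0347
[0.562  0.2747 0.0724]
178 288 355 68 [ 36  45 150] disc [ 35.  -21.6  42.3] [35.  19.6 42.3] cellbot [ 42.6 -18.2] [42.6 16.4]
182 288 355 68 [ 28  33 164] disc [ 32.5 -21.7  42.3] [32.5 19.7 42.3] cellbot [ 40.5 -18.3] [40.5 16.4]
186 288 355 68 [ 38  50 164] disc [ 29.9 -21.8  42.3] [29.9 19.8 42.3] cellbot [ 38.3 -18.4] [38.3 16.5]
190 288 355 26 [ 74 102 169] disc [ 27.3 -21.8  42.3] [27.3 19.9 42.3] cellbot [ 36.2 -18.4] [36.2 16.6]
194 288 355 28 [ 55  77 163] disc [ 24.7 -21.9  42.3] [24.7 20.  42.3] cellbot [ 34.  -18.5] [34.  16.6]
198 289 355 60 [15 16 66] disc [ 22.1 -21.4  42.3] [22.1 20.  42.3] cellbot [ 31.8 -18. ] [31.8 16.7]
202 287 356 60 [10 14 66] disc [ 19.4 -22.7  42.3] [19.4 20.8 42.3] cellbot [ 29.5 -19.2] [29.5 17.3]
206 286 357 56 [ 5  6 66] disc [ 16.8 -23.5  42.3] [16.8 21.5 42.3] cellbot [ 27.3 -19.8] [27.3 17.9]
210 285 359 54 [ 4  9 67] disc [ 14.1 -24.2  42.3] [14.1 22.9 42.3] cellbot [ 25.  -20.4] [25.  19.1]
214 284 360 73 [10 12 75] disc [ 11.3 -25.   42.3] [11.3 23.6 42.3] cellbot [ 22.7 -21.1] [22.7 19.7]
218 282 361 78 [16 19 92] disc [  8.6 -26.4  42.3] [ 8.6 24.4 42.3] cellbot [ 20.4 -22.3] [20.4 20.4]
222 282 361 75 [39 41 86] disc [  5.8 -26.5  42.3] [ 5.8 24.5 42.3] cellbot [ 18.1 -22.4] [18.1 20.5]
226 283 361 7 [62 63 79] disc [  3.  -26.   42.4] [ 3.  24.7 42.3] cellbot [ 15.7 -21.9] [15.7 20.6]
230 283 361 3 [67 72 71] disc [  0.1 -26.2  42.4] [ 0.1 24.8 42.4] cellbot [ 13.3 -22. ] [13.3 20.7]
234 361 361 1 [ 95 101 100] disc [-2.8 24.9 42.4] [-2.8 24.9 42.4] cellbot [10.9 20.8] [10.9 20.8]
```

```bash
python3 -m crank '[[[0.5,0,10,0,0.2],[0.5,0,20,0,0.2],[0.5,0,20,0,0.2],[0.5,0,20,0,0.2]]]'
sed -i 's/range(150,240,4)/range(176,212,2)/' mk.py; python3 mk.py w18 0,130,40 8,255,255
```

```text
time: 38.6
tool_pos: [0.5611, 0.2744, 0.0518]
tool_rot: [0.588, -3.086, 0.0]
force: [-0.0, -0.0, -0.2]
width: 0.0346
[0.5611 0.2744 0.0518]
188 285 358 72 [29 44 86] disc [ 34.6 -21.1  21.8] [34.6 19.2 21.8] cellbot [ 37.2 -20. ] [37.2 18.1]
190 284 359 73 [14 18 89] disc [ 33.5 -21.7  21.8] [33.5 19.8 21.8] cellbot [ 36.2 -20.5] [36.2 18.7]
192 284 359 73 [16 18 89] disc [ 32.3 -21.7  21.8] [32.3 19.8 21.8] cellbot [ 35.1 -20.6] [35.1 18.7]
194 284 359 75 [14 16 88] disc [ 31.1 -21.8  21.8] [31.1 19.9 21.8] cellbot [ 34.  -20.6] [34.  18.8]
196 284 359 62 [ 5  7 65] disc [ 30.  -21.8  21.8] [30.  19.9 21.8] cellbot [ 32.9 -20.7] [32.9 18.8]
198 284 359 54 [11 13 64] disc [ 28.8 -21.9  21.8] [28.8 20.  21.8] cellbot [ 31.8 -20.7] [31.8 18.8]
200 284 358 59 [ 9  9 63] disc [ 27.6 -21.9  21.8] [27.6 19.5 21.8] cellbot [ 30.6 -20.7] [30.6 18.3]
202 284 358 65 [14 13 66] disc [ 26.4 -22.   21.8] [26.4 19.5 21.8] cellbot [ 29.5 -20.8] [29.5 18.4]
204 285 358 58 [ 6 11 63] disc [ 25.3 -21.5  21.8] [25.3 19.5 21.8] cellbot [ 28.4 -20.3] [28.4 18.4]
206 284 358 61 [13 14 66] disc [ 24.1 -22.1  21.8] [24.1 19.6 21.8] cellbot [ 27.3 -20.9] [27.3 18.5]
208 285 358 60 [ 5 13 64] disc [ 22.9 -21.5  21.8] [22.9 19.6 21.8] cellbot [ 26.2 -20.4] [26.2 18.5]
210 285 359 57 [11 13 65] disc [ 21.7 -21.6  21.8] [21.7 20.3 21.8] cellbot [ 25.  -20.4] [25.  19.1]
```

```bash
python3 -m crank '[[[-1,0,4,0,0.2],[-1,0,8,0,0.2],[-1,0,9,0,0.2],[-1,0,9,0,0.2]]]'
python3 -m crank '[[[0,0,0,0,0.44],[0,0,0,0,0.55],[0,0,0,0,0.6],[0,0,0,0,0.6],[0,0,-15,0,0.6],[0,0,-40,0,0.6],[0,0,-80,0,0.6],[0,0,-120,0,0.6],[0,0,-140,0,0.6],[0,0,-140,0,0.6]]]'
python3 - <<'E'
from h import *
to((.42,.0,.3))
E
```

```text
time: 39.15
tool_pos: [0.5619, 0.2748, 0.0428]
tool_rot: [0.588, -3.086, 0.0]
force: [-0.4, -0.7, -0.5]
width: 0.0344
time: 40.4
tool_pos: [0.5635, 0.2754, 0.1858]
tool_rot: [-0.587, 3.081, 0.001]
force: [0.6, 0.2, -0.4]
width: 0.0508
t 40.4 pos [0.5635 0.2754 0.1858] jaw yaw 111.6 j6 -0.04 -> shift [ 234.1 -203.4 -115.4] roll None width 0.0508
```

```bash
python3 -m crank '[[[0,0,-50,0,0.6],[0,0,-100,0,0.6],[48,-31,-115,0,0.6],[96,-62,-115,0,0.6],[144,-93,-115,0,0.6],[192,-124,-115,0,0.6],[240,-155,-115,0,0.6],[288,-186,-115,0,0.6],[336,-217,-115,0,0.6],[336,-217,-115,0,0.6]]]'
python3 - <<'E'
from h import *
im,p=shot_("top","t19",(165,140,475,300),2.5);im2,_=shot_("side","s19")
a=cv2.imread("pics/t19.png");b=cv2.resize(im2[115:385,220:445],None,fx=1.3,fy=1.3);print(a.shape)
b=cv2.resize(im2[230:385,200:440],None,fx=1.1,fy=1.1)
c=np.zeros((a.shape[0]+b.shape[0],a.shape[1],3),np.uint8);c[:a.shape[0]]=a;c[a.shape[0]:,:b.shape[1]]=b
d=im2[100:235,240:440];d=cv2.resize(d,None,fx=1.2,fy=1.2);c[a.shape[0]:a.shape[0]+d.shape[0],b.shape[1]+5:b.shape[1]+5+d.shape[1]]=d[:b.shape[0]]
cv2.imwrite("pics/c19.png",c)
try:
  print("lid",rect(im,(100,100,80),(125,255,255),(442,190),.081,None,42,"top"))
  print("bluecell",rect(im,(100,40,50),(130,255,255),proj("top",(.4015,.2104,.06)),.06,None,18,"top"))
  print("redcell",rect(im,(0,120,60),(8,255,255),proj("top",(.5595,.2727,.06)),.06,None,18,"top"))
  print("mwhite",rect(im,(0,0,170),(180,60,255),(258,231),.03,None,18,"top"))
  O=((7,150,150),(17,255,255));print("peg",rect(im,*O,(249.6,195.6),.05,None,4,"top"))
  print("ptr",rect(im,*O,(257.4,189.2),.008,None,6,"top"))
except Exception as e:print(e)
E
```

```text
time: 41.65
tool_pos: [0.3271, -0.0527, 0.2971]
tool_rot: [0.575, -3.087, -0.0]
force: [0.2, 0.9, 0.3]
width: 0.0514
(400, 775, 3)
lid (array([ 592.2, -306.2]), array([133.6, 114.3]), -0.6, np.int64(1034))
bluecell (array([399.9, 194.7]), array([67.8, 34. ]), -2.3, np.int64(126))
redcell (array([554.6, 267.7]), array([63.9, 39.8]), 21.0, np.int64(126))
mwhite (array([482. , 158.5]), array([67.7, 44.1]), -88.9, np.int64(330))
peg (array([572.5, 181.2]), array([13.1, 12.8]), 2.2, np.int64(32))
ptr (array([596. , 167.8]), array([29.7, 26.5]), 2.0, np.int64(94))
```

View pics/c19.png

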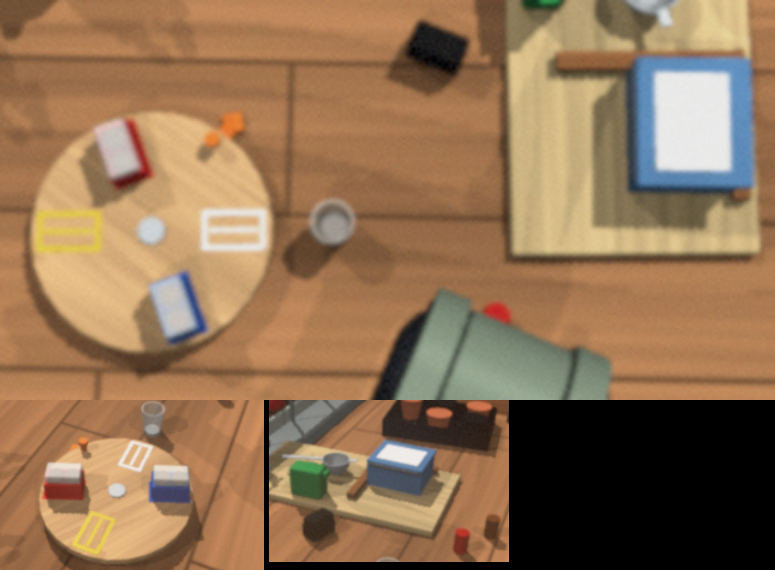

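Run:
```python
from h import *
im=cv2.imread("pics/t19_raw.png")
hsv=cv2.cvtColor(im,cv2.COLOR_BGR2HSV)
for v in (214,216,218,220): print(v,[tuple(int(k) for k in im[v,u]) for u in range(452,470)])
for v in (214,217): print([ (u,onz("top",(u,v),.031)[:2]) for u in (457,458,459)])
for u in (400,410): print(u,[(v,tuple(int(k) for k in im[v,u])) for v in range(158,172)])
for u in (390,410): print([(v,onz("top",(u,v),.031)[0].round(4)) for v in (166,167,168,169)])
cd=[(.5595,.2727),(.4015,.2104)]
for c in cd:
    g=proj("top",(*c,.076));print(g,rect(im,(0,0,150),(180,70,255),g,.076,None,14,"top"))
s=cv2.imread("pics/s19_raw.png")
```

```text
214 [(135, 103, 69), (137, 102, 67), (139, 105, 70), (140, 105, 68), (141, 106, 70), (142, 108, 72), (142, 107, 74), (140, 107, 78), (144, 109, 84), (144, 115, 90), (144, 111, 90), (143, 113, 91), (140, 115, 95), (143, 129, 118), (141, 148, 151), (123, 151, 168), (91, 125, 161), (76, 111, 155)]
216 [(66, 56, 48), (67, 57, 47), (70, 61, 52), (67, 59, 49), (64, 58, 48), (64, 57, 57), (63, 70, 88), (67, 84, 114), (68, 89, 123), (66, 88, 125), (67, 90, 126), (69, 93, 131), (78, 106, 139), (100, 135, 164), (117, 158, 182), (114, 155, 182), (91, 128, 165), (76, 111, 155)]
218 [(72, 92, 99), (69, 89, 101), (70, 89, 99), (64, 82, 93), (56, 73, 83), (45, 62, 78), (43, 67, 97), (51, 83, 121), (54, 86, 128), (53, 85, 127), (55, 85, 126), (56, 89, 130), (70, 107, 143), (94, 134, 165), (110, 155, 181), (106, 148, 176), (83, 120, 155), (71, 106, 148)]
220 [(91, 128, 145), (95, 131, 149), (78, 110, 123), (70, 99, 109), (63, 89, 101), (59, 83, 94), (51, 74, 91), (49, 74, 92), (49, 74, 95), (53, 80, 98), (65, 93, 116), (78, 110, 131), (94, 132, 156), (109, 152, 177), (116, 163, 187), (107, 149, 175),
[... 566 characters left out ...]
8, (125, 172, 198)), (159, (115, 162, 191)), (160, (96, 139, 174)), (161, (76, 117, 161)), (162, (65, 102, 153)), (163, (61, 98, 148)), (164, (61, 98, 146)), (165, (63, 99, 145)), (166, (58, 92, 137)), (167, (43, 69, 102)), (168, (44, 62, 78)), (169, (54, 75, 86)), (170, (69, 98, 109)), (171, (91, 125, 141))]
[(166, np.float64(0.6615)), (167, np.float64(0.6588)), (168, np.float64(0.6561)), (169, np.float64(0.6534))]
[(166, np.float64(0.6625)), (167, np.float64(0.6598)), (168, np.float64(0.6571)), (169, np.float64(0.6544))]
[211.521  198.1307] (array([557.6, 274.4]), array([54.5, 32.9]), 22.0, np.int64(277))
[233.5459 261.6963] (array([403.4, 206.4]), array([57. , 44.2]), 21.0, np.int64(319))
```

```bash
python3 -m crank '[[[-35,-31,15,10,0],[-70,-62,30,20,0],[-105,-93,45,30,0],[-140,-124,60,40,0],[-175,-155,75,50,0],[-212,-188,90,60,0],[-212,-188,100,70,0],[-212,-188,100,80,0],[-212,-188,100,90,0],[-212,-188,100,90,0]]]'
python3 -m crank '[[[0,0,0,10,0],[0,0,0,20,0],[0,0,0,22,0],[0,0,0,22,0]]]'
python3 -c "
from h import *
to((.593,-.16,.028),0)"
```

```text
time: 43.0
tool_pos: [0.5962, -0.1451, 0.1966]
tool_rot: [-1.759, -2.601, 0.0]
force: [-0.2, -0.6, -0.2]
width: 0.0001
time: 43.5
tool_pos: [0.5958, -0.1467, 0.1976]
tool_rot: [-2.225, -2.217, 0.0]
force: [-0.2, 0.1, 0.0]
width: 0.0
t 43.5 pos [ 0.5958 -0.1467  0.1976] jaw yaw -0.2 j6 1.21 -> shift [-13.3  -2.7 169.6] roll -0.19542577564480723 width 0.0
```

```bash
python3 -m crank '[[[-13,-6,60,0,0],[-13,-6,120,0,0],[-13,-6,169,0,0],[-30,-6,169,0,0],[-50,-6,169,0,0],[-70,-6,169,0,0],[-82,-6,169,0,0],[-86,-6,169,0,0],[-86,-6,169,0,0]]]'
python3 -m crank '[[[-2,0,0,0,0],[-4,0,0,0,0],[-4,0,0,0,0]]]';python3 -m crank '[[[-2,0,0,0,0],[-4,0,0,0,0],[-4,0,0,0,0]]]'
```

```text
time: 44.62
tool_pos: [0.5889, -0.2335, 0.0291]
tool_rot: [2.23, 2.213, 0.0]
force: [0.7, 0.8, 0.2]
width: -0.0004
time: 45.0
tool_pos: [0.5889, -0.2369, 0.0287]
tool_rot: [-2.229, -2.213, -0.0]
force: [-0.0, 1.1, 0.5]
width: -0.0003
time: 45.38
tool_pos: [0.5885, -0.2371, 0.0287]
tool_rot: [-2.222, -2.213, -0.008]
force: [-1.3, 11.0, 5.6]
width: 0.0
```

```bash
python3 -m crank '[[[-2,0,0,0,0],[-3,0,0,0,0],[-3,0,0,0,0]]]'; python3 -m crank '[[[20,0,0,0,0],[60,0,0,0,0],[90,0,-50,0,0],[90,0,-110,0,0],[90,0,-160,0,0],[90,0,-160,0,0]]]'
python3 -c "
from h import *
to((.42,-.345,.1),90)"
```

```text
time: 45.75
tool_pos: [0.5879, -0.2373, 0.0287]
tool_rot: [-2.217, -2.212, -0.012]
force: [-1.7, 19.5, 8.7]
width: -0.0002
time: 46.5
tool_pos: [0.5927, -0.1554, 0.1939]
tool_rot: [2.223, 2.207, 0.005]
force: [0.4, 0.6, -0.4]
width: 0.0
t 46.5 pos [ 0.5927 -0.1554  0.1939] jaw yaw -0.4 j6 1.2 -> shift [-190.5 -172.1   93.2] roll 89.5767713258877 width 0.0
```

```bash
python3 -m crank '[[[-45,-23,0,-10,0],[-90,-46,0,-20,0],[-135,-70,0,-30,0],[-180,-93,0,-40,0],[-225,-116,0,-50,0],[-265,-138,0,-60,0],[-265,-138,30,-70,0],[-265,-138,60,-80,0],[-265,-138,64,-90,0],[-265,-138,64,-90,0]]]'
python3 - <<'E'
from h import *
im,p=shot_("wrist","w20")
to((.455,-.42,.13),90)
for n,c in [("tub corner bottom",(.528,-.3555,.016)),("cleat end",(.52,-.3585,.031)),("tub top",(.528,-.3555,.071))]:print(n,proj("wrist",c,p))
u,v=proj("wrist",(.525,-.34,.03),p).astype(int)
x0,y0=max(0,u-100),max(0,v-75);cv2.imwrite("pics/w20c.png",cv2.resize(im[y0:y0+150,x0:x0+200],None,fx=4,fy=4,interpolation=cv2.INTER_CUBIC));print(x0,y0)
E
```

```text
time: 47.75
tool_pos: [0.4487, -0.4175, 0.123]
tool_rot: [-0.016, -3.139, -0.003]
force: [-0.8, 0.0, 0.7]
width: 0.0004
t 47.8 pos [ 0.4491 -0.4179  0.1239] jaw yaw 89.4 j6 -0.86 -> shift [-5.9 -2.  -6.2] roll -0.6139207568413809 width 0.0003
tub corner bottom [387.6461 276.8774]
cleat end [388.2674 278.4099]
tub top [399.8617 312.3997]
306 206
```

View pics/w20c.png

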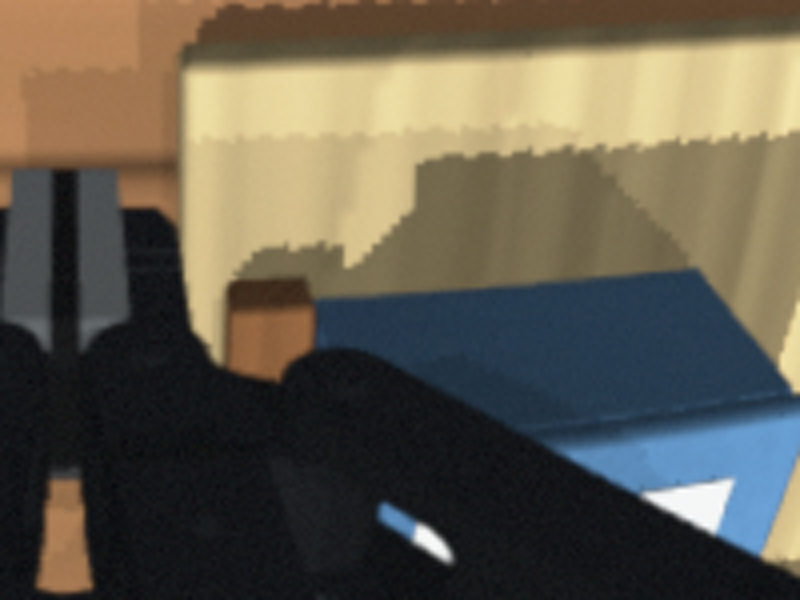

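Run:
```python
from h import *
s=state();p=(s["tool_pos"],s["tool_rot"])
f=lambda a,z:onz("wrist",(306+a[0]/4,206+a[1]/4),z,p)
P=[f(a,.016) for a in [(318,300),(690,270),(190,60),(790,26)]]
for q in P:print(q)
for a,b in ((0,1),(2,3)):d=P[b]-P[a];print(np.degrees(np.arctan2(d[0],d[1])), np.linalg.norm(d))
im=cv2.imread("pics/t19_raw.png")
# lid edge angles, from top
m=cv2.inRange(cv2.cvtColor(im,cv2.COLOR_BGR2HSV),(100,100,80),(125,255,255))
L=[];N=[];F=[]
for v in range(172,210,3): x=np.where(m[v,400:480])[0]+400;L.append(onz("top",(x.min(),v),.081)[:2]);
for u in range(422,462,3): y=np.where(m[150:230,u])[0]+150;N.append(onz("top",(u,y.min()),.081)[:2]);F.append(onz("top",(u,y.max()),.06)[:2])
L,N=np.array(L),np.array(N)
print("left edge yaw",np.degrees(np.polyfit(L[:,0],L[:,1],1)[0]),"far edge",-np.degrees(np.polyfit(N[:,1],N[:,0],1)[0]),N[:,0].mean())
```

```text
[ 0.5339 -0.3576  0.016 ]
[ 0.5328 -0.2559  0.016 ]
[ 0.47  -0.391  0.016]
[ 0.4651 -0.2409  0.016 ]
-0.5773422523100659 0.10168049007850531
-1.8911943220315723 0.15019775417812667
left edge yaw 0.868766895137696 far edge 1.1171122684683819 0.6575494179487585
```

```bash
python3 -m crank '[[[-15,50,0,0,0],[-25,93,0,0,0],[-25,93,40,0,0],[-25,93,80,0,0],[-25,93,95,0,0],[-40,93,95,0,0],[-52,93,95,0,0],[-60,93,95,0,0],[-62,93,95,0,0],[-62,93,95,0,0]]]'
python3 -m crank '[[[-1,0,0,0,0],[-2,0,0,0,0],[-2,0,0,0,0]]]'
python3 -m crank '[[[-1,0,0,0,0],[-2,0,0,0,0],[-2,0,0,0,0]]]'
```

```text
time: 49.05
tool_pos: [0.5123, -0.3257, 0.03]
tool_rot: [0.012, 3.142, -0.0]
force: [-0.1, -0.7, -0.8]
width: -0.0003
time: 49.42
tool_pos: [0.5141, -0.3258, 0.0298]
tool_rot: [-0.012, -3.142, -0.0]
force: [0.1, -0.3, 0.6]
width: -0.0002
time: 49.8
tool_pos: [0.515, -0.3256, 0.0294]
tool_rot: [-0.012, -3.139, -0.0]
force: [-5.7, -0.1, 1.8]
width: 0.0001
```

```bash
python3 -m crank '[[[-1,0,0,0,0],[-2,0,0,0,0],[-2,0,0,0,0]]]'
python3 -m crank '[[[-1,0,0,0,0],[-1.5,0,0,0,0],[-1.5,0,0,0,0]]]'
python3 -m crank '[[[20,0,0,0,0],[50,0,0,0,0],[50,0,-60,0,0],[50,0,-120,0,0],[100,0,-180,0,0],[160,0,-180,0,0],[160,0,-180,0,0]]]'
python3 - <<'E'
from h import *
im,p=shot_("top","t21");s,_=shot_("side","s21")
m=cv2.inRange(cv2.cvtColor(im,cv2.COLOR_BGR2HSV),(100,100,80),(125,255,255))
N=[]
for u in range(422,462,2): y=np.where(m[150:230,u])[0]+150;N.append(onz("top",(u,y.min()),.081)[:2]) if len(y) else 0
N=np.array(N);print("far edge",-np.degrees(np.polyfit(N[:,1],N[:,0],1)[0]),N[:,0].mean())
print("lid",rect(im,(100,100,80),(125,255,255),(442,190),.081,None,42,"top"))
C=[]
for u in range(392,417,1):
    g=im[164:172,u,2].astype(float);d=np.diff(g);w=-d.clip(max=0);C.append(onz("top",(u,164.5+(w*np.arange(7)).sum()/w.sum()),.031)[:2])
C=np.array(C);print("cleat",-np.degrees(np.polyfit(C[:,1],C[:,0],1)[0]),C[:,0].mean())
a=cv2.imread("pics/t19_raw.png").astype(int);d=abs(im.astype(int)-a).max(2)[175:290,170:285];print("turner diff",d.max(),(d>40).sum())
# lid seam in side view: print diff vs s19 around keeper
print(proj("side",(.59,-.3,.081)))
E
```

```text
time: 50.18
tool_pos: [0.5158, -0.3254, 0.0294]
tool_rot: [-0.013, -3.137, -0.001]
force: [-9.5, -0.5, 3.3]
width: 0.0
time: 50.55
tool_pos: [0.5159, -0.3254, 0.0293]
tool_rot: [-0.013, -3.134, -0.001]
force: [-13.4, -1.5, 6.0]
width: 0.0002
time: 51.42
tool_pos: [0.3581, -0.3245, 0.2113]
tool_rot: [0.016, 3.14, -0.002]
force: [0.8, -0.2, 1.3]
width: -0.0002
far edge 1.117112268468335 0.6575246194421784
lid (array([ 592.5, -306.2]), array([131.4, 116.3]), 0.4, np.int64(1002))
cleat 1.1730325611803825 0.6603088760523456
turner diff 12 0
[351.821  146.9659]
```

```bash
python3 -c "
from workcell import *
print(hand_in(),state()['time'])"
```

```text
the job is handed in; nothing more can be done
the job is handed in; nothing more can be done
```

The job is done and handed in at about 51 s of robot time. `hand_in()` gives no verdict, so the results below rest on my own checks.

**What I did**
- **Tins:** both seed tins are standing in the herb keeper. The red and brown look-alikes were left alone.
- **Lid:** I closed it and pressed it past the catch. It resisted at 5 N, gave way, and then stopped hard at the shut height of 81 mm.
- **Keeper:** I pushed it into the corner from both sides. My first push towards the far cleat (about 30 N) tipped it instead of squaring it, so I pushed again more gently.
- **Cells:** only the red and blue ones were there, and each is on its own outline. The black look-alike was not touched.

**Last checks**
- **Turner:** it had not moved between my last two top views. The white outline read the same before and after placing the cells, so the peg still faces the pointer.
- **Red cell:** it read about 1 mm and under 1° from its outline.
- **Blue cell:** it was centred to about 1 mm in the close-up just before release. The later top-view reading was smeared by a poor colour mask, so I only judged it by eye there.
- **Keeper:** its yaw agreed with the far cleat to about 0.1°. It stopped rigidly against both cleats, at 19 N sideways and 13 N forwards, and the close view showed it touching the side cleat.

**Disagreements:** the top camera alone suggested a gap of about 5 mm at the side cleat and 2 to 5 mm at the far cleat. I trusted the contacts (and, at the side cleat, the close view) over that. An earlier close view also put the keeper about 1.3° off the board's edge, which was before the final push.

The cup, strainer and dispenser were never approached closely, and no bump was seen.

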